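# Turn the job binder's leaf and kit the next job's spacers

### The arm

A 6-joint arm with a two-finger parallel gripper is mounted at the origin on the work surface. World frame = base frame: x ahead of the robot, y to its left, z up, the work surface at z = 0. Lengths are in m, angles in rad, forces in N, time in s.
With the tool pointing down it reaches from about 0.3 to 0.775 m from the base axis. Payload 14.6 kg.
Tool frame: the origin (TCP) lies on the centre line of the jaws, within the pads' length; the fingertips stand ctrl.tcp_to_tips ahead of it and the grasp point (between the pads) lies 2 mm behind it (ctrl.tcp_to_tips is the distance from the TCP to the fingertips, in m); z points along the fingers, y is the line along which they close (so a half turn about z gives the same grasp; the last joint's range is limited). The gripper opens to 94 mm and grips with 3 to 60 N. Pads are 16 mm wide; open, the fingers measure 119 mm over their backs; the gripper's body (75 mm by 177 mm) begins 78 mm behind the grasp point.
Start: joints at [1.232, 0.3, 1.521, -0, 1.321, -0.067], TCP at [0.148, 0.53, 0.222] pointing down, gripper open.
Joint ranges: [-3.03, 3.03], [-0.79, 2.21], [0.23, 2.52], [-1.04, 4.18], [0, 3.07], [-2.55, 2.55]. Speed limits (rad/s): [2.22, 2.22, 2.57, 3.14, 3.14, 3.14].

### API

Orientations are given as [roll, pitch, yaw] about the fixed x, y, z axes, in that order (R = Rz(yaw) Ry(pitch) Rx(roll)).
In Python, from station import telemetry, viewer, hand_in, ctrl gives the robot as it stands.
- The arm moves only by the tool step_arm, never from a script. Its argument "plan" is a list of rows, each an object of numbers: "dx", "dy", "dz": the shift along the tool's x, y, z scaled (see below); "rx", "ry", "rz": the turn, a rotation vector about the tool's x, y, z scaled (see below); "claw": the closure, from 0 (fully open) to 1 (shut). In form: [{"dx": .., "dy": .., "dz": .., "rx": .., "ry": .., "rz": .., "claw": ..}, ...]. A call has 1 to 10 rows; each row shifts and turns the commanded pose from where the row before left it, along the tool's axes as they then stand; what a row does not reach is not made up. The controller multiplies each number of a shift by 0.1 m and each number of a turn by 90 degrees. A row lasts 1/10 s, in which the tool goes at most 50 mm and 8.59 degrees, less where a joint would pass 70% of its speed; a pose out of reach is approached as far as the arm can. A call with a number of a shift or a turn outside -1 to 1 is refused whole. A call with a gripper value outside its range is refused whole. The fingers move at their own pace and stop on an object; "grip_force" is the grip in N (left out, the last holds). Time passes only in rows, so rows that do not move let the fingers close. It gives the time, the measured TCP pose, the force, the opening and the grip force at its end, in the units of the state.
- telemetry.get_obs(): the state, without advancing time (a new reading comes with each control period).
- viewer.camera(name): name is "scene" or "side" or "wrist"; returns a dict with "img" (480x640x3 uint8, red, green, blue), "z_map" (480x640 float32, m along the optical axis (not along the pixel's ray), 0 where there is no reading), "fx", "fy", "cx", "cy" (pixels), "R" (3x3) and "t" (3): a world point X has camera coordinates R X + t; the wrist camera has in their place "tool_from_camera" (4x4, takes a point from camera to tool coordinates, whose origin is the TCP and whose axes are the flange's). Camera axes: x right, y down, z forward; pixel columns grow to the right and rows downward; lengths in m; the calibration is good to about 2 mm. A picture is of the moment at which its call begins: read the wrist's pose just before it.
- hand_in(): hands the job in; it is judged then, once.
Trained networks look in a picture, given as the dict that the camera call returned (one of the last four; its "shot" number tells which), for a name from the list of things; names that differ only in an ending like _2 or _b are one class to them, and where a whole thing is asked for, a point or a joint stands for the part that bears it (a point fixed in the world has none). Each returns a list of dicts, best first, with "score" (0 to 1); they miss things now and then, are a little off and sometimes report something else, mostly with a low value. They report only what shows in the picture. A call takes as long as a camera call. They do not tell look-alikes from the thing itself.
- viewer.recognise(target, picture): "rect" ([left, top, right, bottom] in pixels, round what is visible of it).
The state is a dict: "time_s": time; "qpos": joint angles; "joint_vel": joint speeds; "tau": joint torques, N m; "ee_pos": TCP position; "eef_rot": TCP orientation; "force": force on the tool from outside, world axes, zero at the start; "moment": the same for the moment, N m; "grip_width": finger opening in m; "grip_force": force on a finger pad.
Only numpy, scipy, OpenCV 4.12 (cv2) and the standard library are available. Lean on these libraries where they do the work, as an engineer would, in place of code of your own. Each camera call takes 0.05 s, during which the arm holds its last target. There are 200 camera calls.

### The job

The workshop's job binder lies open with its stiff leaf over the near page, hiding the next job's card: take the weight off the far page, turn the leaf right over so that it lies flat on the far page, green face up, and lay the weight back flat on the turned leaf. Put every spacer of the length drawn on the card this uncovers on the near page into the grey tray, each lying flat on the tray's floor, and keep spacers of the other length out of the tray. Do not disturb the tape measure, the ear defenders or the square.

Things in the scene. Friction and masses are not known exactly. Their poses are not given: they have to be found in the camera images.
- binder: Blue ring binder lying open, does not move; origin mid-underside, on the bench. Three rings in a row along its y axis, up to 41 mm high, 23 mm to either side of the row, over a housing level with the pages. Near page on its -x side (to the robot), far page on +x. Covers reach 120 mm either side of the row and 83 mm along y; page piles 97 x 150 mm, tops 18 mm above the bench.
- leaf (a joint): Turn of the stiff divider leaf about the ring row (a hinge along binder y, 27 mm above the bench, over the binder's origin): 0 = flat over the near page (orange face up), 1.57 = upright, 3.14 = flat over the far page (green face up), where it stops. Starts at 0.03 to 0.5. It stays at whatever angle it is left; under 2 N at the tab moves it. Leaf: 96 mm from near the rings to its free edge (at 108 mm), 148 mm along the rings, 3 mm thick; flat, it lies 27 mm above the bench.
- leaf_tab (a point): Centre of the black pull bar on the leaf's tab, 140 mm from the hinge line, mid-way along the rings. The bar is a round rod of 14 mm diameter, 30 mm long along the rings (binder y), on a white neck 14 mm wide that comes 32 mm out of the leaf's free edge. Pinched by its two ends from above, it can pivot between the fingers as the leaf swings over.
- page_near (a point): Centre of the near page's top face (18 mm above the bench; -62.5 mm along binder x); axes as the binder's.
- page_far (a point): Centre of the far page's top face (18 mm above the bench; +62.5 mm along binder x); axes as the binder's.
- card_long: Thin white job card, 88 x 140 mm, with a 105 mm (long) spacer drawn at full size; origin at its centre. Fixed on one of the two pages: if on the near page, under the leaf at the start, long spacers are the next job.
- card_short: The same kind of card with a 75 mm (short) spacer drawn at full size; origin at its centre. Fixed on the other page: if on the near page, short spacers are the next job.
- weight_mid (a point): Centre of the loose page weight, a dark wood block with a brass band, 40 mm (its x) x 80 mm (its y) x 34 mm high, about 0.2 to 0.33 kg. At the start it lies on the far page.
- tray_in (a point): Centre of the inner floor of the grey job tray, 5 mm above the bench; does not move. Inside 310 mm (its x) x 140 mm (its y), walls 5 mm thick, rim 30 mm above the bench. Empty at the start.
- tape: Bystander: black and yellow tape measure, 70 x 40 x 62 mm; origin at the middle of its underside.
- ear_defenders: Bystander: black and red ear defenders lying on the bench, about 190 mm (x, from the cups at the origin to the headband at +x) x 130 mm (y), cups 76 mm high; origin on the bench between the cups.
- square: Bystander: blue and steel roofing square lying flat, about 160 x 160 mm, 12 mm high; origin on the bench at the middle of its blue stock, plate to +x.
- long1_mid (a point): Centre of long wooden spacer 1: 105 mm along its y, 28 mm wide (its x), 22 mm high, loose on the bench; may be absent. All spacers are of the same wood and section, only the length differs.
- long2_mid (a point): Centre of long wooden spacer 2: 105 mm along its y, 28 mm wide (its x), 22 mm high, loose on the bench; may be absent. All spacers are of the same wood and section, only the length differs.
- long3_mid (a point): Centre of long wooden spacer 3: 105 mm along its y, 28 mm wide (its x), 22 mm high, loose on the bench; may be absent. All spacers are of the same wood and section, only the length differs.
- long4_mid (a point): Centre of long wooden spacer 4: 105 mm along its y, 28 mm wide (its x), 22 mm high, loose on the bench; may be absent. All spacers are of the same wood and section, only the length differs.
- long5_mid (a point): Centre of long wooden spacer 5: 105 mm along its y, 28 mm wide (its x), 22 mm high, loose on the bench; may be absent. All spacers are of the same wood and section, only the length differs.
- short1_mid (a point): Centre of short wooden spacer 1: 75 mm along its y, 28 mm wide (its x), 22 mm high, loose on the bench; may be absent. All spacers are of the same wood and section, only the length differs.
- short2_mid (a point): Centre of short wooden spacer 2: 75 mm along its y, 28 mm wide (its x), 22 mm high, loose on the bench; may be absent. All spacers are of the same wood and section, only the length differs.
- short3_mid (a point): Centre of short wooden spacer 3: 75 mm along its y, 28 mm wide (its x), 22 mm high, loose on the bench; may be absent. All spacers are of the same wood and section, only the length differs.
- short4_mid (a point): Centre of short wooden spacer 4: 75 mm along its y, 28 mm wide (its x), 22 mm high, loose on the bench; may be absent. All spacers are of the same wood and section, only the length differs.
- short5_mid (a point): Centre of short wooden spacer 5: 75 mm along its y, 28 mm wide (its x), 22 mm high, loose on the bench; may be absent. All spacers are of the same wood and section, only the length differs.
Not all that is in view belongs to the job. Leave any pink look-alike of the part that bears short1_mid alone.

How it is judged:
By the outcome, as a careful person would: the job done as asked, in the order asked, and still so for the second after the job is handed in, with the robot touching nothing.
Of long1, long2, long3, long4, long5 only 3 to 5 are there at a start; the rules pass over those that are not, and their reading is None.
Of short1, short2, short3, short4, short5 only 3 to 5 are there at a start; the rules pass over those that are not, and their reading is None.
At some moment in a run one of weight may be knocked a few centimetres aside while the robot is not near it.
Once in a run the grip may slacken for a moment while it holds something.
It also fails if it takes over 210 s, if anything falls off the work surface, if the arm or the gripper's body presses on something with over 40 N, if the wrist force passes 120 N, or if a joint passes its speed limit or range.

## Working session

There is one attempt and no reset: what is moved stays moved. The work goes in short steps, Python scripts to look and compute and a tool call to move; the robot and the scene stay as the last step left them, time stands still between calls to the robot, and variables do not carry over. Pictures are saved under pics/ and viewed, at most 14 in all, crops included, and the job is handed in when it is done.

Besides the shell and the picture viewer there is one more tool, called after "Emit:" by a JSON object that holds its "api" and its "payload". step_arm: Moves the arm, as the interface text tells. Shifts and turns lie within -1 to 1; 1 stands for 0.1 m of shift or 90 degrees of turn. Its arguments: {"type":"object","properties":{"plan":{"type":"array"},"grip_force":{"type":"number"}},"required":["plan"]}

```bash
ls; mkdir -p pics; cat > h.py <<'E'
import numpy as np, cv2
from station import telemetry, viewer, ctrl
def snap(name, fn=None):
    c=viewer.camera(name)
    if fn: cv2.imwrite('pics/'+fn, c['img'][:,:,::-1])
    return c
def pts(c):
    z=c['z_map']; v,u=np.mgrid[0:480,0:640]
    P=np.stack([(u-c['cx'])/c['fx']*z,(v-c['cy'])/c['fy']*z,z],-1)
    W=(P-c['t'])@c['R']
    W[z==0]=np.nan
    return W
E
python3 - <<'E'
from h import *
o=telemetry.get_obs(); print({k:np.round(v,3) for k,v in o.items()}, ctrl.tcp_to_tips)
for n in ['scene','side']:
    c=snap(n,n+'0.png'); np.savez(n+'0.npz',W=pts(c),img=c['img'])
    print(n,-c['R'].T@c['t'],c['R'].round(2).tolist(),c['fx'])
    for t in ['binder','leaf_tab','weight_mid','tray_in','tape','ear_defenders','square','long1_mid','short1_mid','card_long','card_short']:
        print(t,[(np.round(d['rect']).astype(int).tolist(),round(d['score'],2)) for d in viewer.recognise(t,c)][:9])
E
```

```text
pics
{'time_s': np.float64(0.0), 'qpos': array([ 1.232,  0.3  ,  1.522,  0.   ,  1.321, -0.067]), 'joint_vel': array([0.001, 0.   , 0.001, 0.   , 0.   , 0.002]), 'tau': array([ 1.0000e-03, -5.3179e+01, -3.5274e+01,  7.1000e-02,  2.4000e-02,
       -0.0000e+00]), 'ee_pos': array([0.148, 0.53 , 0.222]), 'eef_rot': array([-3.14, -0.  ,  2.87]), 'force': array([0.955, 0.461, 0.219]), 'moment': array([-0.036, -0.019,  0.005]), 'grip_force': np.float64(0.0), 'grip_width': np.float64(0.094)} 0.017
scene [ 1.15035895 -0.47724665  1.03039126] [[0.66, 0.75, -0.0], [0.58, -0.51, -0.64], [-0.48, 0.42, -0.77]] 527.2360381975097
binder [([320, 152, 426, 242], 0.58)]
leaf_tab [([323, 152, 391, 202], 0.86)]
weight_mid [([374, 194, 410, 219], 0.74), ([444, 155, 527, 192], 0.18)]
tray_in [([255, 197, 385, 322], 0.91)]
tape [([410, 247, 446, 281], 0.91)]
ear_defenders [([340, 286, 440, 396], 0.62)]
square [([443, 154, 526, 190], 0.71)]
long1_mid [([226, 280, 265, 316], 0.8), ([195, 341, 233, 380], 0.73), ([411, 248, 445, 283], 0.18)]
short1_mid [([77, 301, 121, 331], 0.92), ([142, 328, 178, 358], 0.78), ([142, 285, 177, 313], 0.76), ([324, 184, 346, 199], 0.52)]
card_long [([244, 304, 282, 335], 0.62), ([328, 186, 341, 197], 0.43)]
card_short []
side [-0.08664387  1.09511828  1.05874071] [[-0.85, -0.52, -0.0], [-0.32, 0.53, -0.78], [0.41, -0.67, -0.62]] 520.7220576396537
binder [([242, 290, 343, 348], 0.82), ([257, 280, 286, 308], 0.68), ([401, 208, 410, 222], 0.31)]
leaf_tab [([278, 296, 339, 336], 0.72)]
weight_mid [([256, 281, 287, 309], 0.62)]
tray_in [([260, 223, 359, 286], 0.93)]
tape [([218, 248, 250, 275], 0.84)]
ear_defenders [([226, 206, 286, 243], 0.89)]
square [([134, 339, 224, 389], 0.6)]
long1_mid []
short1_mid [([399, 206, 412, 223], 0.63), ([378, 193, 396, 205], 0.46), ([240, 292, 344, 350], 0.39)]
card_long [([293, 310, 335, 343], 0.56)]
card_short [([289, 308, 334, 346], 0.61), ([250, 287, 299, 324], 0.6)]
```

View pics/scene0.png

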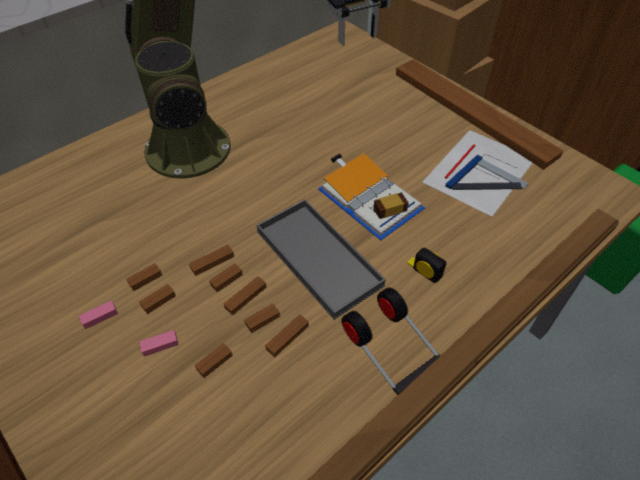

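View pics/side0.png

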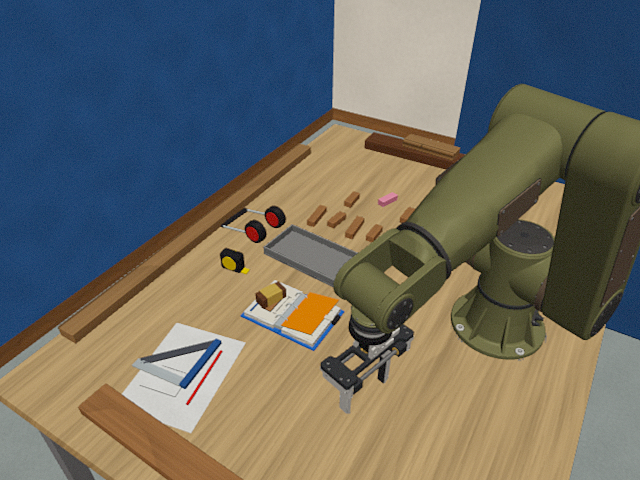

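The scene shows 8 brown spacers (long at about (212,259), (245,294), (287,335); short at (144,276), (157,298), (226,277), (262,318), (214,360)). The pink look-alikes are at (98,314) and (158,342). The binder is at (370,195), its tab at (337,159) and the weight at (391,205). The tray is at (320,258).

```bash
cat > m.py <<'E'
from h import *
d=np.load('scene0.npz'); W=d['W']; img=d['img'].astype(int)
Z=W[:,:,2]
hsv=cv2.cvtColor(d['img'],cv2.COLOR_RGB2HSV)
m=((Z>0.012)&(Z<0.035)).astype(np.uint8)
n,l,s,c=cv2.connectedComponentsWithStats(m,connectivity=4)
for i in range(1,n):
    if s[i,4]<120: continue
    k=(l==i); p=W[k]; top=p[p[:,2]>np.percentile(p[:,2],60)-0.004]
    r=cv2.minAreaRect((top[:,:2]*1000).astype(np.float32))
    b=cv2.boxPoints(r); e=[b[1]-b[0],b[2]-b[1]]; e=max(e,key=np.linalg.norm)
    print(c[i].round(),s[i,4],'ctr',np.round(r[0],1),'size',np.round(sorted(r[1]),1),'ang long',round(np.degrees(np.arctan2(e[1],e[0]))%180,1),'z',np.nanmedian(top[:,2]).round(4),hsv[k].mean(0).round())
def at(u,v): return W[v,u].round(4)
for nm,u,v in [('tab',337,159),('tabneck',342,163),('leaf',356,177),('leafL',331,177),('leafTop',362,157),('leafR',386,175),('weight',391,202),('housing',374,193),('far page',385,215),('tape',430,262),('cup1',392,303),('cup2',356,327)]: print(nm,at(u,v))
# blue
bl=(hsv[:,:,0]>100)&(hsv[:,:,0]<125)&(hsv[:,:,1]>150)
bl[:,430:]=0; bl[:140]=0; p=W[bl]; p=p[np.isfinite(p[:,0])]; 
r=cv2.minAreaRect((p[:,:2]*1000).astype(np.float32)); print('blue',r,p[:,2].min(),p[:,2].max())
k=np.zeros_like(bl); k[185:225,368:415]=1; p=W[k&(Z>0.042)]
r=cv2.minAreaRect((p[:,:2]*1000).astype(np.float32)); print('weight',r,cv2.boxPoints(r).round().tolist(),np.median(p[:,2]))
k=np.zeros_like(bl); k[195:325,250:390]=1; p=W[k&(Z>0.022)&(Z<0.04)]
# leaf plane
o=(hsv[:,:,0]<22)&(hsv[:,:,1]>200)&(hsv[:,:,2]>150); o[:,:320]=0;o[:,395:]=0;o[:150]=0;o[205:]=0
p=W[o]; q=p-p.mean(0); n=np.linalg.svd(q,full_matrices=False)[2][2]; print('leaf',len(p),p.mean(0),n,p[:,2].min(),p[:,2].max())
r=cv2.minAreaRect((p[:,:2]*1000).astype(np.float32)); print(r,cv2.boxPoints(r).round().tolist())
dk=np.zeros_like(bl); dk[150:170,328:346]=1; dk&=(hsv[:,:,2]<60); p=W[dk]; print('tab',len(p),np.nanmean(p,0),np.nanmin(p,0),np.nanmax(p,0))
E
python3 m.py
python3 - <<'E'
import cv2
a=cv2.imread('pics/scene0.png')[140:250,310:440]
cv2.imwrite('pics/c1.png',cv2.resize(a,None,fx=5,fy=5,interpolation=cv2.INTER_CUBIC))
E
```

```text
[207.   5.] 160 ctr [-649.3  492.4] size [ 22.4 128.9] ang long 91.6 z 0.0269 [23. 27. 69.]
[620.   8.] 260 ctr [ 414.2 1674.8] size [ 30.  173.9] ang long 0.0 z 0.0266 [ 13. 188.  49.]
[61. 61.] 861 ctr [-652.1  -76.9] size [ 27.5 449.4] ang long 89.3 z 0.0278 [24. 26. 69.]
[481. 114.] 3477 ctr [439.2 754.1] size [ 89.2 604.3] ang long 177.7 z 0.0324 [ 13. 166.  88.]
[190. 159.] 1495 ctr [ 31.6 -11.6] size [184.4 244.1] ang long 66.9 z 0.0182 [30. 94. 63.]
[464. 170.] 257 ctr [597.3 526.3] size [ 20.7 162.3] ang long 95.9 z 0.0153 [109. 177.  96.]
[375. 204.] 1893 ctr [497.5 261.5] size [155.2 224.2] ang long 179.8 z 0.0214 [ 57.  32. 139.]
[322. 256.] 1725 ctr [555.2  25.2] size [152.1 324. ] ang long 175.7 z 0.0308 [91. 16. 57.]
[582. 259.] 124 ctr [983.9 488.5] size [  3.3 216.4] ang long 90.6 z 0.0307 [ 15. 155.  57.]
[211. 259.] 534 ctr [ 397.3 -176.9] size [ 34.7 105.3] ang long 82.4 z 0.024 [ 13. 163.  91.]
[427. 273.] 174 ctr [766.6 178.3] size [24.6 71.6] ang long 25.3 z 0.0293 [ 38. 196.  57.]
[144. 275.] 411 ctr [ 334.4 -324. ] size [31.8 74.6] ang long 85.5 z 0.0243 [ 13
[... 1575 characters left out ...]
.695777893066406) -0.0006175472080907393 0.07556054734434854
weight ((545.8564453125, 266.2054443359375), (81.4349136352539, 98.00366973876953), 68.6839599609375) [[485.0, 246.0], [577.0, 210.0], [606.0, 286.0], [515.0, 322.0]] 0.05426615625487905Traceback (most recent call last):
  File "m.py", line 24, in <module>
    p=W[o]; q=p-p.mean(0); n=np.linalg.svd(q,full_matrices=False)[2][2]; print('leaf',len(p),p.mean(0),n,p[:,2].min(),p[:,2].max())
                             ~~~~~~~~~~~~~^^^^^^^^^^^^^^^^^^^^^^^
    u, s, vh = gufunc(a, signature=signature)
               ~~~~~~^^^^^^^^^^^^^^^^^^^^^^^^
    raise LinAlgError("SVD did not converge")
numpy.linalg.LinAlgError: SVD did not converge
```

View pics/c1.png

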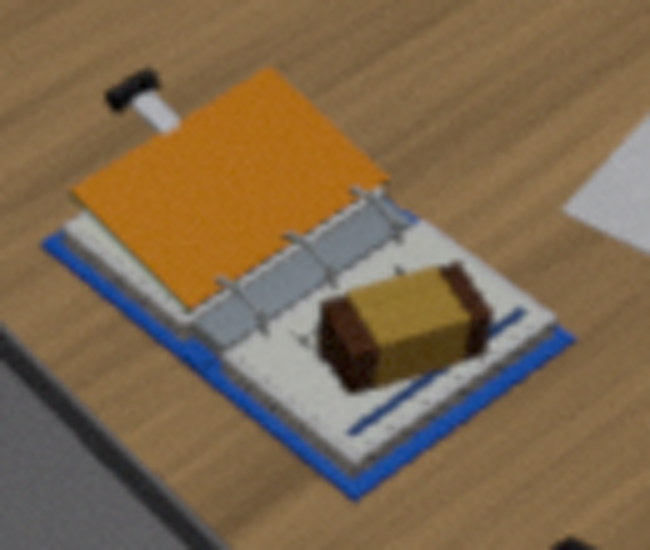

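The crop shows the orange leaf slightly raised, with the black tab bar at about (337,159) in the full picture. The weight lies turned on the far page, with the rings between them. I'll align the tool and look from above.

Emit:
{"api": "step_arm", "payload": {"plan": [{"rz":0.0919,"dz":-0.13},{"rz":0.0919,"dz":-0.13},{"rz":0.0919,"dz":-0.13},{"rz":0.0919,"dz":-0.13},{"rz":0.0919,"dz":-0.13},{"rz":0.0919,"dz":-0.13},{"rz":0.0919,"dz":-0.13},{"rz":0.0919,"dz":-0.13},{"rz":0.0919,"dz":-0.13},{"claw":0}]}}

```text
$.plan[0]: bad value
```

Emit:
{"api": "step_arm", "payload": {"plan": [{"dy":0.36,"dx":-0.27},{"dy":0.36,"dx":-0.27},{"dy":0.36,"dx":-0.27},{"dy":0.36,"dx":-0.27},{"dy":0.36,"dx":-0.27},{"dy":0.36,"dx":-0.27},{"dy":0.36,"dx":-0.27},{"dy":0.36,"dx":-0.27},{"dy":0.36,"dx":-0.27},{"dy":0.28,"dx":-0.27}]}}

```text
$.plan[0]: bad value
```

Emit:
{"api": "step_arm", "payload": {"plan": [{},{}]}}

```text
$.plan[0]: bad value
```

```bash
cat >> h.py <<'E'
from scipy.spatial.transform import Rotation as Ro
def wrist(fn=None):
    o=telemetry.get_obs(); c=snap('wrist',fn)
    T=np.eye(4); T[:3,:3]=Ro.from_euler('xyz',o['eef_rot']).as_matrix(); T[:3,3]=o['ee_pos']
    M=T@c['tool_from_camera']; c['R']=M[:3,:3].T; c['t']=-M[:3,:3].T@M[:3,3]
    return c,o,pts(c)
def rect(p,f=1000):
    r=cv2.minAreaRect((p[:,:2]*f).astype(np.float32)); b=cv2.boxPoints(r); e=max([b[1]-b[0],b[2]-b[1]],key=np.linalg.norm)
    return np.round(r[0],1),np.round(sorted(r[1]),1),round(float(np.degrees(np.arctan2(e[1],e[0]))%180),1)
E
python3 - <<'E'
from h import *
c,o,W=wrist('w1.png'); print(o['ee_pos'],o['eef_rot'],o['force']); print(c['tool_from_camera'].round(3).tolist(),c['fx'])
np.savez('w1.npz',W=W,img=c['img'])
E
```

```text
[0.14764777 0.52979522 0.22243398] [-3.14156852e+00 -4.20274297e-05  2.86979734e+00] [-0.2160838   0.19642192  0.19598294]
[[-0.0, -0.967, -0.254, 0.074], [1.0, -0.0, -0.0, -0.001], [0.0, -0.254, 0.967, -0.162], [0.0, 0.0, 0.0, 1.0]] 424.99027271681643
```

View pics/w1.png

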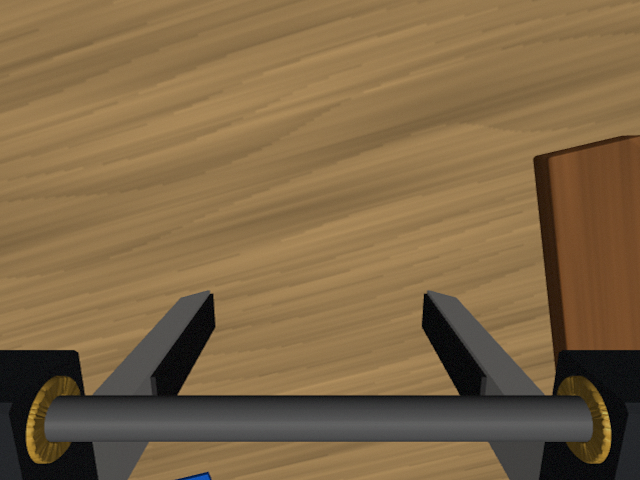

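The wrist view shows the fingers in its lower half. My rows were refused because every key has to be given.

Emit:
{"api": "step_arm", "payload": {"plan": [{"dx":0,"dy":0,"dz":-0.13,"rx":0,"ry":0,"rz":0.0919,"claw":0},{"dx":0,"dy":0,"dz":-0.13,"rx":0,"ry":0,"rz":0.0919,"claw":0},{"dx":0,"dy":0,"dz":-0.13,"rx":0,"ry":0,"rz":0.0919,"claw":0},{"dx":0,"dy":0,"dz":-0.13,"rx":0,"ry":0,"rz":0.0919,"claw":0},{"dx":0,"dy":0,"dz":-0.13,"rx":0,"ry":0,"rz":0.0919,"claw":0},{"dx":0,"dy":0,"dz":-0.13,"rx":0,"ry":0,"rz":0.0919,"claw":0},{"dx":0,"dy":0,"dz":-0.13,"rx":0,"ry":0,"rz":0.0919,"claw":0},{"dx":0,"dy":0,"dz":-0.13,"rx":0,"ry":0,"rz":0.0919,"claw":0},{"dx":0,"dy":0,"dz":-0.13,"rx":0,"ry":0,"rz":0.0919,"claw":0}]}}

```text
time_s: 2.15
ee_pos: [0.1477, 0.5298, 0.34]
eef_rot: [3.142, 0.0, 1.565]
force: [0.2, 0.1, -0.7]
grip_width: 0.0939
grip_force: 0.0
```

Emit:
{"api": "step_arm", "payload": {"plan": [{"dx":-0.32,"dy":0.35,"dz":0,"rx":0,"ry":0,"rz":0,"claw":0},{"dx":-0.32,"dy":0.35,"dz":0,"rx":0,"ry":0,"rz":0,"claw":0},{"dx":-0.32,"dy":0.35,"dz":0,"rx":0,"ry":0,"rz":0,"claw":0},{"dx":-0.32,"dy":0.35,"dz":0,"rx":0,"ry":0,"rz":0,"claw":0},{"dx":-0.32,"dy":0.35,"dz":0,"rx":0,"ry":0,"rz":0,"claw":0},{"dx":-0.32,"dy":0.35,"dz":0,"rx":0,"ry":0,"rz":0,"claw":0},{"dx":-0.32,"dy":0.35,"dz":0,"rx":0,"ry":0,"rz":0,"claw":0},{"dx":-0.32,"dy":0.35,"dz":0,"rx":0,"ry":0,"rz":0,"claw":0},{"dx":-0.32,"dy":0.35,"dz":0,"rx":0,"ry":0,"rz":0,"claw":0},{"dx":-0.32,"dy":0.35,"dz":0,"rx":0,"ry":0,"rz":0,"claw":0}]}}

```text
time_s: 3.15
ee_pos: [0.4988, 0.2081, 0.3396]
eef_rot: [3.141, -0.0, 1.57]
force: [0.3, 1.6, -0.1]
grip_width: 0.0938
grip_force: 0.0
```

Emit:
{"api": "step_arm", "payload": {"plan": [{"dx":0,"dy":0,"dz":0,"rx":0,"ry":0,"rz":0,"claw":0},{"dx":0,"dy":0,"dz":0,"rx":0,"ry":0,"rz":0,"claw":0}]}}

```text
time_s: 3.35
ee_pos: [0.4979, 0.2092, 0.3391]
eef_rot: [-3.141, 0.0, 1.569]
force: [0.0, -0.1, -1.0]
grip_width: 0.094
grip_force: 0.0
```

```bash
python3 - <<'E'
from h import *
c,o,W=wrist('w2.png'); print(o['ee_pos'],o['eef_rot'],o['force'])
np.savez('w2.npz',W=W,img=c['img'])
E
```

```text
[0.4978893  0.20919399 0.33909873] [-3.14091920e+00  1.03799371e-04  1.56885914e+00] [ 0.00424422 -0.08083481 -0.96035008]
```

View pics/w2.png

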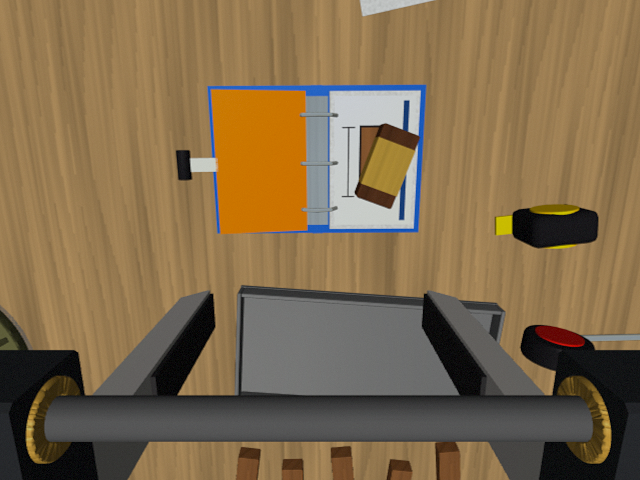

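The picture shows the tab bar at (183,165), the ring row along x≈319, and the weight turned on the far page at (387,167). On the far card, a dimension line of about 70 px suggests the short spacer.

```bash
cat > m2.py <<'E'
from h import *
d=np.load('w2.npz'); W=d['W']; hsv=cv2.cvtColor(d['img'],cv2.COLOR_RGB2HSV); Z=W[:,:,2]
def box(a,b,c,e):
    k=np.zeros(Z.shape,bool); k[b:e,a:c]=1; return k
k=box(340,115,425,215)&(Z>0.042); print('weight',rect(W[k]),np.median(W[k][:,2]))
k=box(170,145,192,185)&(hsv[:,:,2]<70); p=W[k]; p=p[p[:,2]>0.03]; print('tab',rect(p),np.percentile(p[:,2],[5,50,95]),p.mean(0))
k=box(205,85,310,236)&(hsv[:,:,1]>200)&(hsv[:,:,0]<25); p=W[k]; q=p-p.mean(0); n=np.linalg.svd(q,full_matrices=False)[2][2]; print('leaf',rect(p),n,p[:,2].min(),p[:,2].max())
k=box(200,80,430,240)&(hsv[:,:,0]>100)&(hsv[:,:,0]<125)&(hsv[:,:,1]>180)&(Z<0.03); print('binder',rect(W[k]),np.median(Z[k]))
k=box(340,95,420,230)&(hsv[:,:,1]<40)&(hsv[:,:,2]<90); print('line',rect(W[k]))
for u,v in [(349,128),(349,196),(319,100),(319,163),(319,209),(350,215),(300,260),(320,330)]: print((u,v),W[v,u].round(4))
k=box(295,95,340,220)&(Z>0.03)&(Z<.06)&(hsv[:,:,1]<60); print('rings',rect(W[k]),W[k].max(0))
E
python3 m2.py
```

```text
weight (array([569.9, 256.5]), array([40.8, 80.1]), 70.2) 0.05175163143719482
tab (array([359. , 259.4]), array([13.6, 28.2]), 90.4) [0.05480867 0.05824703 0.05995164] [0.35996343 0.25961994 0.0579098 ]Traceback (most recent call last):
  File "m2.py", line 7, in <module>
    k=box(205,85,310,236)&(hsv[:,:,1]>200)&(hsv[:,:,0]<25); p=W[k]; q=p-p.mean(0); n=np.linalg.svd(q,full_matrices=False)[2][2]; print('leaf',rect(p),n,p[:,2].min(),p[:,2].max())
                                                                                     ~~~~~~~~~~~~~^^^^^^^^^^^^^^^^^^^^^^^
    u, s, vh = gufunc(a, signature=signature)
               ~~~~~~^^^^^^^^^^^^^^^^^^^^^^^^
    raise LinAlgError("SVD did not converge")
numpy.linalg.LinAlgError: SVD did not converge
```

```bash
sed -i "s/^hsv=.*//; s/^d=np.load('w2.npz').*/&; Z=np.nan_to_num(Z,nan=-1)/; s/p=W\[k\]; q=/p=W[k\&(Z>0)]; q=/; s/rect(W\[k\])/rect(W[k\&(Z>0)])/g; s/W\[k\].max/W[k\&(Z>0)].max/" m2.py; python3 m2.py
```

```text
weight (array([569.9, 256.5]), array([40.8, 80.1]), 70.2) 0.05175163143719482
tab (array([359. , 259.4]), array([13.6, 28.2]), 90.4) [0.05480867 0.05824703 0.05995164] [0.35996343 0.25961994 0.0579098 ]
leaf (array([437.2, 259.7]), array([ 93. , 147.5]), 90.2) [-0.18587417 -0.00142193 -0.98257253] 0.027619390405141934 0.04990825803975325
binder (array([495.9, 260. ]), array([164.5, 239. ]), 0.2) 0.00362246972991869
line (array([534.4, 260.6]), array([18.7, 76.1]), 90.8)
(349, 128) [0.5311 0.2966 0.0196]
(349, 196) [0.5323 0.2228 0.0196]
(319, 100) [0.4986 0.3256 0.017 ]
(319, 163) [0.4984 0.2604 0.0394]
(319, 209) [0.4983 0.2111 0.0388]
(350, 215) [0.5339 0.2009 0.0183]
(300, 260) [ 4.750e-01  1.423e-01 -3.000e-04]
(320, 330) [0.4994 0.0514 0.0042]
rings (array([496.8, 259.5]), array([ 36.8, 103.9]), 89.8) [0.51534057 0.3115088  0.04195277]
```

Hinge at (0.497, 0.260), binder yaw about 0, leaf angle about 0.19. Weight at (0.570, 0.2565), its long axis at 70°. The far card's line measures 74 mm, so it is the short one. I'll take the weight now.

Emit:
{"api": "step_arm", "payload": {"plan": [{"dx":0.08,"dy":0.12,"dz":0.4,"rx":0,"ry":0,"rz":0,"claw":0.36},{"dx":0.08,"dy":0.12,"dz":0.4,"rx":0,"ry":0,"rz":0,"claw":0.36},{"dx":0.08,"dy":0.12,"dz":0.4,"rx":0,"ry":0,"rz":0,"claw":0.36},{"dx":0.08,"dy":0.12,"dz":0.4,"rx":0,"ry":0,"rz":0,"claw":0.36},{"dx":0.08,"dy":0.12,"dz":0.4,"rx":0,"ry":0,"rz":0,"claw":0.36},{"dx":0.07,"dy":0.12,"dz":0.2,"rx":0,"ry":0,"rz":0,"claw":0.36},{"dx":0,"dy":0,"dz":0,"rx":0,"ry":0,"rz":0.0733,"claw":0.36},{"dx":0,"dy":0,"dz":0,"rx":0,"ry":0,"rz":0.0733,"claw":0.36},{"dx":0,"dy":0,"dz":0,"rx":0,"ry":0,"rz":0.0733,"claw":0.36},{"dx":0,"dy":0,"dz":0,"rx":0,"ry":0,"rz":0,"claw":0.36}]}}

```text
time_s: 4.4
ee_pos: [0.5688, 0.2581, 0.1198]
eef_rot: [3.141, -0.0, 1.225]
force: [-0.1, 0.7, 0.4]
grip_width: 0.06
grip_force: 0.0
```

Emit:
{"api": "step_arm", "payload": {"plan": [{"dx":0,"dy":0,"dz":0,"rx":0,"ry":0,"rz":0,"claw":0.36}]}}

```text
time_s: 4.5
ee_pos: [0.569, 0.2576, 0.1198]
eef_rot: [3.141, -0.0, 1.23]
force: [0.2, 0.0, -0.6]
grip_width: 0.0599
grip_force: 0.0
```

Emit:
{"api": "step_arm", "payload": {"plan": [{"dx":0,"dy":0,"dz":0.26,"rx":0,"ry":0,"rz":0,"claw":0.36},{"dx":0,"dy":0,"dz":0.26,"rx":0,"ry":0,"rz":0,"claw":0.36},{"dx":0,"dy":0,"dz":0.24,"rx":0,"ry":0,"rz":0,"claw":0.36},{"dx":0,"dy":0,"dz":0,"rx":0,"ry":0,"rz":0,"claw":0.36},{"dx":0,"dy":0,"dz":0,"rx":0,"ry":0,"rz":0,"claw":0.8},{"dx":0,"dy":0,"dz":0,"rx":0,"ry":0,"rz":0,"claw":0.8},{"dx":0,"dy":0,"dz":0,"rx":0,"ry":0,"rz":0,"claw":0.8},{"dx":0,"dy":0,"dz":0,"rx":0,"ry":0,"rz":0,"claw":0.8}], "grip_force": 30}}

```text
time_s: 5.3
ee_pos: [0.5701, 0.257, 0.0449]
eef_rot: [3.14, -0.001, 1.225]
force: [-1.4, -0.0, 6.5]
grip_width: 0.0395
grip_force: 30.0
```

Emit:
{"api": "step_arm", "payload": {"plan": [{"dx":0,"dy":0,"dz":-0.2,"rx":0,"ry":0,"rz":0,"claw":0.8},{"dx":0,"dy":0,"dz":-0.3,"rx":0,"ry":0,"rz":0,"claw":0.8},{"dx":0,"dy":0,"dz":-0.3,"rx":0,"ry":0,"rz":0,"claw":0.8},{"dx":0,"dy":0,"dz":0,"rx":0,"ry":0,"rz":-0.073,"claw":0.8},{"dx":0,"dy":0,"dz":0,"rx":0,"ry":0,"rz":-0.073,"claw":0.8},{"dx":0,"dy":0,"dz":0,"rx":0,"ry":0,"rz":-0.073,"claw":0.8},{"dx":0,"dy":0,"dz":0,"rx":0,"ry":0,"rz":0,"claw":0.8}]}}

```text
time_s: 6.0
ee_pos: [0.5695, 0.2567, 0.1236]
eef_rot: [-3.142, 0.0, 1.571]
force: [0.5, 0.4, -2.8]
grip_width: 0.0399
grip_force: 30.0
```

Emit:
{"api": "step_arm", "payload": {"plan": [{"dx":0.25,"dy":-0.18,"dz":0,"rx":0,"ry":0,"rz":0,"claw":0.8},{"dx":0.25,"dy":-0.18,"dz":0,"rx":0,"ry":0,"rz":0,"claw":0.8},{"dx":0.25,"dy":-0.18,"dz":0,"rx":0,"ry":0,"rz":0,"claw":0.8},{"dx":0.25,"dy":-0.18,"dz":0,"rx":0,"ry":0,"rz":0,"claw":0.8},{"dx":0.25,"dy":-0.18,"dz":0,"rx":0,"ry":0,"rz":0,"claw":0.8},{"dx":0.25,"dy":-0.15,"dz":0,"rx":0,"ry":0,"rz":0,"claw":0.8},{"dx":0.23,"dy":-0.15,"dz":0,"rx":0,"ry":0,"rz":0,"claw":0.8},{"dx":0,"dy":0,"dz":0.3,"rx":0,"ry":0,"rz":0,"claw":0.8},{"dx":0,"dy":0,"dz":0.3,"rx":0,"ry":0,"rz":0,"claw":0.8},{"dx":0,"dy":0,"dz":0,"rx":0,"ry":0,"rz":0,"claw":0.8}]}}

```text
time_s: 7.0
ee_pos: [0.4481, 0.4287, 0.0597]
eef_rot: [-3.136, 0.004, 1.566]
force: [-0.7, -0.8, -2.5]
grip_width: 0.0396
grip_force: 30.0
```

Emit:
{"api": "step_arm", "payload": {"plan": [{"dx":0,"dy":0,"dz":0.15,"rx":0,"ry":0,"rz":0,"claw":0.8},{"dx":0,"dy":0,"dz":0.1,"rx":0,"ry":0,"rz":0,"claw":0.8},{"dx":0,"dy":0,"dz":0.05,"rx":0,"ry":0,"rz":0,"claw":0.8},{"dx":0,"dy":0,"dz":0.01,"rx":0,"ry":0,"rz":0,"claw":0.8},{"dx":0,"dy":0,"dz":0,"rx":0,"ry":0,"rz":0,"claw":0.8}]}}

```text
time_s: 7.5
ee_pos: [0.4501, 0.43, 0.0328]
eef_rot: [3.141, -0.0, 1.569]
force: [-0.6, 0.6, -3.0]
grip_width: 0.0399
grip_force: 30.0
```

Emit:
{"api": "step_arm", "payload": {"plan": [{"dx":0,"dy":0,"dz":0,"rx":0,"ry":0,"rz":0,"claw":0.3},{"dx":0,"dy":0,"dz":0,"rx":0,"ry":0,"rz":0,"claw":0.3},{"dx":0,"dy":0,"dz":0,"rx":0,"ry":0,"rz":0,"claw":0.3},{"dx":0,"dy":0,"dz":-0.4,"rx":0,"ry":0,"rz":0,"claw":0.4},{"dx":0,"dy":0,"dz":-0.4,"rx":0,"ry":0,"rz":0,"claw":0.4},{"dx":0,"dy":0,"dz":-0.5,"rx":0,"ry":0,"rz":0,"claw":0.4},{"dx":0,"dy":0,"dz":0,"rx":0,"ry":0,"rz":0,"claw":0.4}]}}

```text
time_s: 8.2
ee_pos: [0.4518, 0.4316, 0.1701]
eef_rot: [3.133, -0.007, 1.569]
force: [-0.0, 0.6, -0.3]
grip_width: 0.0563
grip_force: 0.0
```

Emit:
{"api": "step_arm", "payload": {"plan": [{"dx":-0.34,"dy":-0.18,"dz":0,"rx":0,"ry":0,"rz":0,"claw":0.4},{"dx":-0.34,"dy":-0.18,"dz":0,"rx":0,"ry":0,"rz":0,"claw":0.4},{"dx":-0.34,"dy":-0.18,"dz":0,"rx":0,"ry":0,"rz":0,"claw":0.4},{"dx":-0.34,"dy":-0.18,"dz":0,"rx":0,"ry":0,"rz":0,"claw":0.4},{"dx":-0.34,"dy":-0.18,"dz":0,"rx":0,"ry":0,"rz":0,"claw":0.4},{"dx":0,"dy":0,"dz":0,"rx":0,"ry":0,"rz":-0.0909,"claw":0.4},{"dx":0,"dy":0,"dz":0,"rx":0,"ry":0,"rz":-0.0909,"claw":0.4},{"dx":0,"dy":0,"dz":0,"rx":0,"ry":0,"rz":-0.0909,"claw":0.4},{"dx":0,"dy":0,"dz":0,"rx":0,"ry":0,"rz":-0.0909,"claw":0.4},{"dx":0,"dy":0,"dz":0,"rx":0,"ry":0,"rz":-0.0909,"claw":0.4}]}}

```text
time_s: 9.2
ee_pos: [0.3596, 0.2601, 0.1625]
eef_rot: [3.141, 0.0, 2.289]
force: [-0.4, 0.1, 0.1]
grip_width: 0.0565
grip_force: 0.0
```

Emit:
{"api": "step_arm", "payload": {"plan": [{"dx":0,"dy":0,"dz":0,"rx":0,"ry":0,"rz":-0.0909,"claw":0.4},{"dx":0,"dy":0,"dz":0,"rx":0,"ry":0,"rz":-0.0909,"claw":0.4},{"dx":0,"dy":0,"dz":0,"rx":0,"ry":0,"rz":-0.0909,"claw":0.4},{"dx":0,"dy":0,"dz":0,"rx":0,"ry":0,"rz":-0.0909,"claw":0.4},{"dx":0,"dy":0,"dz":0,"rx":0,"ry":0,"rz":-0.0909,"claw":0.4},{"dx":0,"dy":0,"dz":0,"rx":0,"ry":0,"rz":-0.091,"claw":0.4},{"dx":0,"dy":0,"dz":0,"rx":0,"ry":0,"rz":0,"claw":0.4},{"dx":0,"dy":0,"dz":0,"rx":0,"ry":0,"rz":0,"claw":0.4}]}}

```text
time_s: 10.0
ee_pos: [0.3596, 0.2601, 0.1624]
eef_rot: [3.141, 0.0, 3.136]
force: [0.2, 0.9, 1.0]
grip_width: 0.0562
grip_force: 0.0
```

```bash
cat > see.py <<'E'
# tab & weight from the scene camera
from h import *
import sys
c=snap('scene',sys.argv[1]); W=pts(c); hsv=cv2.cvtColor(c['img'],cv2.COLOR_RGB2HSV)
for t in ['weight_mid','leaf_tab']:
    for d in viewer.recognise(t,c)[:2]:
        a,b,e,f=np.round(d['rect']).astype(int); p=W[b:f,a:e].reshape(-1,3); p=p[np.isfinite(p[:,0])]
        if t=='weight_mid': p=p[p[:,2]>np.percentile(p[:,2],85)-.006]
        print(t,d['rect'],d['score'],rect(p),np.percentile(p[:,2],[5,50,95]).round(4))
o=telemetry.get_obs(); print(o['ee_pos'].round(4),o['eef_rot'].round(4),o['grip_width'].round(4))
E
python3 see.py s1.png
```

```text
weight_mid [387.5, 142.8, 416.4, 172.0] 0.73 (array([449.8, 430. ]), array([45.5, 84.2]), 88.0) [0.0329 0.0369 0.0404]
weight_mid [268.4, 315.4, 310.5, 356.3] 0.6 (array([ 653.1, -169.4]), array([ 76.5, 106.1]), 95.1) [0.0205 0.0242 0.0274]
leaf_tab [323.3, 154.3, 388.1, 201.7] 0.58 (array([421.5, 281.2]), array([185.7, 227.9]), 138.9) [0.001  0.0349 0.0512]Traceback (most recent call last):
  File "see.py", line 10, in <module>
    o=telemetry.get_obs(); print(o['ee_pos'].round(4),o['eef_rot'].round(4),o['grip_width'].round(4))
                                                                            ^^^^^^^^^^^^^^^^^^^^^
AttributeError: 'float' object has no attribute 'round'
```

Emit:
{"api": "step_arm", "payload": {"plan": [{"dx":0,"dy":0,"dz":0.35,"rx":0,"ry":0,"rz":0,"claw":0.4},{"dx":0,"dy":0,"dz":0.35,"rx":0,"ry":0,"rz":0,"claw":0.4},{"dx":0,"dy":0,"dz":0.25,"rx":0,"ry":0,"rz":0,"claw":0.4},{"dx":0,"dy":0,"dz":0.15,"rx":0,"ry":0,"rz":0,"claw":0.4},{"dx":0,"dy":0,"dz":0,"rx":0,"ry":0,"rz":0,"claw":0.4},{"dx":0,"dy":0,"dz":0,"rx":0,"ry":0,"rz":0,"claw":0.85},{"dx":0,"dy":0,"dz":0,"rx":0,"ry":0,"rz":0,"claw":0.85},{"dx":0,"dy":0,"dz":0,"rx":0,"ry":0,"rz":0,"claw":0.85},{"dx":0,"dy":0,"dz":0,"rx":0,"ry":0,"rz":0,"claw":0.85}], "grip_force": 15}}

```text
time_s: 11.05
ee_pos: [0.3599, 0.2602, 0.053]
eef_rot: [3.141, 0.001, 3.14]
force: [0.3, -1.4, -0.1]
grip_width: 0.0296
grip_force: 15.0
```

```bash
python3 - <<'E'
from h import *
o=telemetry.get_obs(); print(o['ee_pos'],o['force'])
# arc increments, yaw pi: dx=-X, dz=-Z (scaled by .1)
import math
p0=o['ee_pos']; c=np.array([.497,.027]); v=p0[[0,2]]-c; r=np.hypot(*v); th0=math.atan2(v[1],-v[0]); print('r',r,'th0',th0)
ths=np.linspace(th0,math.pi-.01,29); r=r
P=np.array([[c[0]-r*math.cos(t),c[1]+r*math.sin(t)] for t in ths]); D=np.diff(P,axis=0)*10
for d in D: print('dx %.2f dz %.2f'%(-d[0],-d[1]))
E
```

```text
[0.35987801 0.26016896 0.05304214] [ 0.3395842  -1.42277548 -0.09973775]
r 0.13957304136452003 th0 0.1876842386273977
dx -0.03 dz -0.14
dx -0.05 dz -0.14
dx -0.06 dz -0.13
dx -0.08 dz -0.12
dx -0.09 dz -0.12
dx -0.10 dz -0.11
dx -0.11 dz -0.09
dx -0.12 dz -0.08
dx -0.13 dz -0.07
dx -0.14 dz -0.05
dx -0.14 dz -0.04
dx -0.14 dz -0.03
dx -0.15 dz -0.01
dx -0.15 dz 0.01
dx -0.15 dz 0.02
dx -0.14 dz 0.04
dx -0.14 dz 0.05
dx -0.13 dz 0.06
dx -0.12 dz 0.08
dx -0.12 dz 0.09
dx -0.11 dz 0.10
dx -0.09 dz 0.11
dx -0.08 dz 0.12
dx -0.07 dz 0.13
dx -0.05 dz 0.14
dx -0.04 dz 0.14
dx -0.02 dz 0.14
dx -0.01 dz 0.15
```

Bar gripped (29.6 mm). I'll swing it along the arc in stages.

Emit:
{"api": "step_arm", "payload": {"plan": [{"dx":-0.03,"dy":0,"dz":-0.14,"rx":0,"ry":0,"rz":0,"claw":0.85},{"dx":-0.05,"dy":0,"dz":-0.14,"rx":0,"ry":0,"rz":0,"claw":0.85},{"dx":-0.06,"dy":0,"dz":-0.13,"rx":0,"ry":0,"rz":0,"claw":0.85},{"dx":-0.08,"dy":0,"dz":-0.12,"rx":0,"ry":0,"rz":0,"claw":0.85},{"dx":-0.09,"dy":0,"dz":-0.12,"rx":0,"ry":0,"rz":0,"claw":0.85},{"dx":-0.1,"dy":0,"dz":-0.11,"rx":0,"ry":0,"rz":0,"claw":0.85},{"dx":-0.11,"dy":0,"dz":-0.09,"rx":0,"ry":0,"rz":0,"claw":0.85},{"dx":-0.12,"dy":0,"dz":-0.08,"rx":0,"ry":0,"rz":0,"claw":0.85},{"dx":-0.13,"dy":0,"dz":-0.07,"rx":0,"ry":0,"rz":0,"claw":0.85},{"dx":0,"dy":0,"dz":0,"rx":0,"ry":0,"rz":0,"claw":0.85}]}}

```text
time_s: 12.05
ee_pos: [0.4376, 0.2603, 0.1535]
eef_rot: [3.14, 0.002, 3.139]
force: [-4.4, 2.3, 9.7]
grip_width: 0.0296
grip_force: 15.0
```

Emit:
{"api": "step_arm", "payload": {"plan": [{"dx":-0.14,"dy":0,"dz":-0.05,"rx":0,"ry":0,"rz":0,"claw":0.85},{"dx":-0.14,"dy":0,"dz":-0.04,"rx":0,"ry":0,"rz":0,"claw":0.85},{"dx":-0.14,"dy":0,"dz":-0.03,"rx":0,"ry":0,"rz":0,"claw":0.85},{"dx":-0.15,"dy":0,"dz":-0.01,"rx":0,"ry":0,"rz":0,"claw":0.85},{"dx":-0.15,"dy":0,"dz":0.01,"rx":0,"ry":0,"rz":0,"claw":0.85},{"dx":-0.15,"dy":0,"dz":0.02,"rx":0,"ry":0,"rz":0,"claw":0.85},{"dx":-0.14,"dy":0,"dz":0.04,"rx":0,"ry":0,"rz":0,"claw":0.85},{"dx":-0.14,"dy":0,"dz":0.05,"rx":0,"ry":0,"rz":0,"claw":0.85},{"dx":-0.13,"dy":0,"dz":0.06,"rx":0,"ry":0,"rz":0,"claw":0.85},{"dx":0,"dy":0,"dz":0,"rx":0,"ry":0,"rz":0,"claw":0.85}]}}

```text
time_s: 13.05
ee_pos: [0.5658, 0.2606, 0.1477]
eef_rot: [3.14, 0.003, 3.14]
force: [2.9, 5.9, 5.6]
grip_width: 0.0298
grip_force: 15.0
```

Emit:
{"api": "step_arm", "payload": {"plan": [{"dx":-0.12,"dy":0,"dz":0.08,"rx":0,"ry":0,"rz":0,"claw":0.85},{"dx":-0.12,"dy":0,"dz":0.09,"rx":0,"ry":0,"rz":0,"claw":0.85},{"dx":-0.11,"dy":0,"dz":0.1,"rx":0,"ry":0,"rz":0,"claw":0.85},{"dx":-0.09,"dy":0,"dz":0.11,"rx":0,"ry":0,"rz":0,"claw":0.85},{"dx":-0.08,"dy":0,"dz":0.12,"rx":0,"ry":0,"rz":0,"claw":0.85},{"dx":-0.07,"dy":0,"dz":0.13,"rx":0,"ry":0,"rz":0,"claw":0.85},{"dx":-0.05,"dy":0,"dz":0.14,"rx":0,"ry":0,"rz":0,"claw":0.85},{"dx":-0.04,"dy":0,"dz":0.14,"rx":0,"ry":0,"rz":0,"claw":0.85},{"dx":0,"dy":0,"dz":0,"rx":0,"ry":0,"rz":0,"claw":0.85},{"dx":0,"dy":0,"dz":0,"rx":0,"ry":0,"rz":0,"claw":0.85}]}}

```text
time_s: 14.05
ee_pos: [0.6328, 0.2609, 0.0565]
eef_rot: [3.14, 0.002, 3.14]
force: [4.8, 6.8, 0.3]
grip_width: 0.0302
grip_force: 15.0
```

Emit:
{"api": "step_arm", "payload": {"plan": [{"dx":-0.02,"dy":0,"dz":0.1,"rx":0,"ry":0,"rz":0,"claw":0.85},{"dx":0,"dy":0,"dz":0.07,"rx":0,"ry":0,"rz":0,"claw":0.85},{"dx":0,"dy":0,"dz":0,"rx":0,"ry":0,"rz":0,"claw":0.85},{"dx":0,"dy":0,"dz":0,"rx":0,"ry":0,"rz":0,"claw":0.85}]}}

```text
time_s: 14.45
ee_pos: [0.6351, 0.2608, 0.0398]
eef_rot: [3.14, 0.003, 3.14]
force: [6.5, 8.2, 0.6]
grip_width: 0.03
grip_force: 15.0
```

Emit:
{"api": "step_arm", "payload": {"plan": [{"dx":0.01,"dy":0,"dz":0.06,"rx":0,"ry":0,"rz":0,"claw":0.85},{"dx":0.01,"dy":0,"dz":0.06,"rx":0,"ry":0,"rz":0,"claw":0.85},{"dx":0,"dy":0,"dz":0.02,"rx":0,"ry":0,"rz":0,"claw":0.85},{"dx":0,"dy":0,"dz":0,"rx":0,"ry":0,"rz":0,"claw":0.85},{"dx":0,"dy":0,"dz":0,"rx":0,"ry":0,"rz":0,"claw":0.85}]}}

```text
time_s: 14.95
ee_pos: [0.6338, 0.2608, 0.0263]
eef_rot: [3.139, 0.005, 3.14]
force: [11.4, 7.2, 0.3]
grip_width: 0.0296
grip_force: 15.0
```

Emit:
{"api": "step_arm", "payload": {"plan": [{"dx":0,"dy":0,"dz":0.02,"rx":0,"ry":0,"rz":0,"claw":0.85},{"dx":0,"dy":0,"dz":0.02,"rx":0,"ry":0,"rz":0,"claw":0.85},{"dx":0,"dy":0,"dz":0,"rx":0,"ry":0,"rz":0,"claw":0.85}]}}

```text
time_s: 15.25
ee_pos: [0.6335, 0.2608, 0.0221]
eef_rot: [3.139, 0.004, 3.14]
force: [10.1, 8.4, -1.1]
grip_width: 0.03
grip_force: 15.0
```

```bash
sed -i 's/,o\[.grip_width.\].round(4)//' see.py; python3 - <<'E'
from h import *
print(telemetry.get_obs()['force'])
c=snap('scene'); a=c['img'][130:250,310:450,::-1]
cv2.imwrite('pics/c2.png',cv2.resize(a,None,fx=5,fy=5,interpolation=cv2.INTER_CUBIC))
E
```

```text
[10.11664472  8.3966381  -1.09082675]
```

View pics/c2.png

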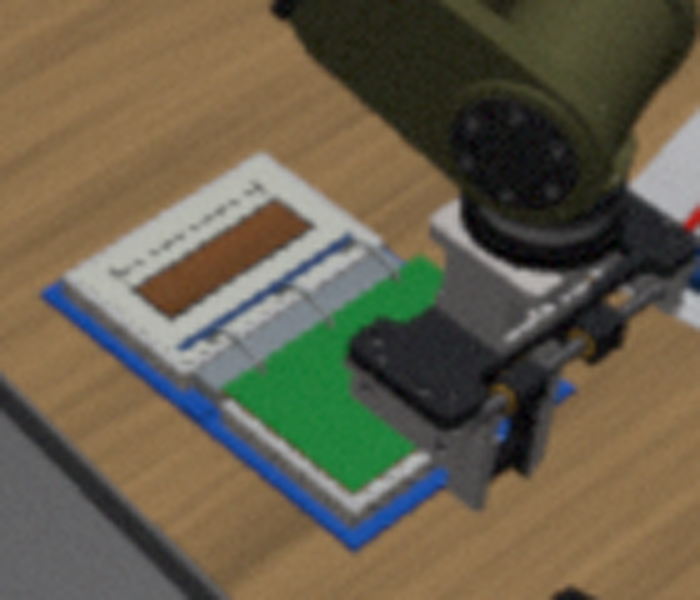

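The leaf now lies green face up on the far page, and the near card shows the long spacer. I'll release, lift and measure.

Emit:
{"api": "step_arm", "payload": {"plan": [{"dx":0,"dy":0,"dz":0,"rx":0,"ry":0,"rz":0,"claw":0.4},{"dx":0,"dy":0,"dz":0,"rx":0,"ry":0,"rz":0,"claw":0.4},{"dx":0,"dy":0,"dz":0,"rx":0,"ry":0,"rz":0,"claw":0.4},{"dx":0,"dy":0,"dz":-0.3,"rx":0,"ry":0,"rz":0,"claw":0.4},{"dx":0,"dy":0,"dz":-0.4,"rx":0,"ry":0,"rz":0,"claw":0.4},{"dx":0,"dy":0,"dz":-0.4,"rx":0,"ry":0,"rz":0,"claw":0.4},{"dx":0.2,"dy":0.3,"dz":-0.3,"rx":0,"ry":0,"rz":0,"claw":0.4},{"dx":0.3,"dy":0.3,"dz":0,"rx":0,"ry":0,"rz":0.08,"claw":0.4},{"dx":0.3,"dy":0.3,"dz":0,"rx":0,"ry":0,"rz":0.08,"claw":0.4},{"dx":0.3,"dy":0.3,"dz":0,"rx":0,"ry":0,"rz":0.08,"claw":0.4}]}}

```text
time_s: 16.3
ee_pos: [0.5338, 0.3905, 0.1617]
eef_rot: [-3.141, -0.0, 2.757]
force: [-0.5, -0.1, 0.2]
grip_width: 0.0563
grip_force: 0.0
```

```bash
cat > leaf.py <<'E'
from h import *
c=snap('scene','l.png'); W=pts(c); hsv=cv2.cvtColor(c['img'],cv2.COLOR_RGB2HSV)
g=(hsv[:,:,0]>45)&(hsv[:,:,0]<80)&(hsv[:,:,1]>130)&(hsv[:,:,2]>60); g[:,450:]=0;g[:150]=0;g[260:]=0;g[:,:330]=0
g=cv2.erode(g.astype(np.uint8),np.ones((3,3)))>0
p=W[g&(W[:,:,2]>0)]; q=p-p.mean(0); n=np.linalg.svd(q,full_matrices=False)[2][2]; print(len(p),rect(p),n*np.sign(n[2]),np.percentile(p[:,2],[1,50,99]))
E
python3 leaf.py; python3 see.py s2.png
```

```text
1243 (array([556.5, 260.5]), array([ 87.9, 140.6]), 90.7) [-0.01415072  0.0046341   0.99988913] [0.02680824 0.03190036 0.03681479]
weight_mid [398.4, 142.6, 427.2, 167.8] 0.76 (array([475.9, 422.2]), array([ 59.5, 160.2]), 108.7) [0.0335 0.0372 0.0417]
leaf_tab [357.4, 182.6, 419.6, 228.6] 0.63 (array([551.4, 274.9]), array([171.1, 196.2]), 135.7) [0.0021 0.0298 0.0354]
leaf_tab [398.3, 144.0, 425.8, 166.3] 0.33 (array([478.6, 442.1]), array([ 79., 188.]), 132.9) [0.0012 0.0287 0.0399]
[0.5348 0.3901 0.1612] [-3.1411 -0.      2.7659]
```

The leaf is flat (normal within 0.8°). The weight appears to have been knocked, so I'll re-measure it with the wrist camera.

Emit:
{"api": "step_arm", "payload": {"plan": [{"dx":0,"dy":0,"dz":-0.2,"rx":0,"ry":0,"rz":0.095,"claw":0.36},{"dx":0,"dy":0,"dz":-0.2,"rx":0,"ry":0,"rz":0.095,"claw":0.36},{"dx":0,"dy":0,"dz":-0.2,"rx":0,"ry":0,"rz":0.095,"claw":0.36},{"dx":0,"dy":0,"dz":-0.2,"rx":0,"ry":0,"rz":0.095,"claw":0.36},{"dx":0,"dy":0,"dz":-0.2,"rx":0,"ry":0,"rz":0.095,"claw":0.36},{"dx":0,"dy":0,"dz":-0.2,"rx":0,"ry":0,"rz":0.095,"claw":0.36},{"dx":0,"dy":0,"dz":-0.2,"rx":0,"ry":0,"rz":0.095,"claw":0.36},{"dx":0,"dy":0,"dz":-0.2,"rx":0,"ry":0,"rz":0.095,"claw":0.36},{"dx":-0.4,"dy":0,"dz":0,"rx":0,"ry":0,"rz":0,"claw":0.36},{"dx":0,"dy":0,"dz":0,"rx":0,"ry":0,"rz":0,"claw":0.36}]}}

```text
time_s: 17.5
ee_pos: [0.5364, 0.3456, 0.3221]
eef_rot: [3.141, 0.001, 1.567]
force: [0.7, -0.0, -0.2]
grip_width: 0.0602
grip_force: 0.0
```

```bash
cat > wt.py <<'E'
from h import *
import sys
c,o,W=wrist(sys.argv[1]); print(o['ee_pos'].round(4),o['eef_rot'].round(4))
for d in viewer.recognise('weight_mid',c)[:3]:
    a,b,e,f=np.round(d['rect']).astype(int); p=W[max(b-4,0):f+4,max(a-4,0):e+4].reshape(-1,3); p=p[np.isfinite(p[:,0])]
    zt=np.percentile(p[:,2],80); p=p[abs(p[:,2]-zt)<.006]
    print(d['rect'],d['score'],rect(p),zt)
E
python3 wt.py w3.png
```

```text
[0.5364 0.3456 0.3221] [3.1407e+00 5.0000e-04 1.5668e+00]
[224.6, 59.8, 269.2, 142.8] 0.91 (array([464.3, 459. ]), array([40.9, 79. ]), 89.5) 0.03400383683716249
```

View pics/w3.png

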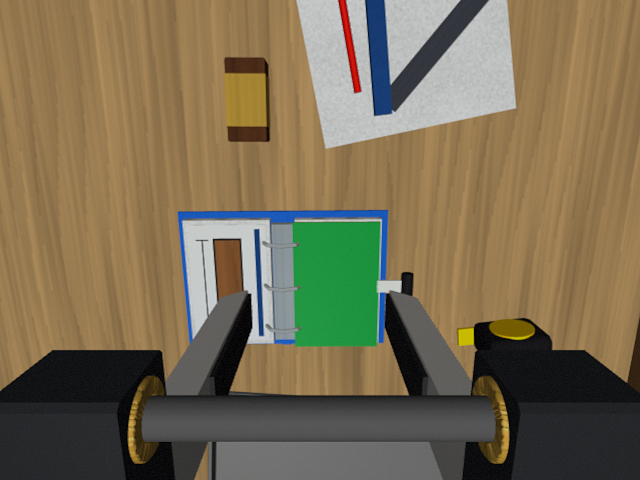

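The weight has moved to (0.464, 0.459) at (247,98). The leaf is flat and green, and the long card is uncovered.

Emit:
{"api": "step_arm", "payload": {"plan": [{"dx":0.28,"dy":-0.18,"dz":0.3,"rx":0,"ry":0,"rz":0,"claw":0.36},{"dx":0.28,"dy":-0.18,"dz":0.3,"rx":0,"ry":0,"rz":0,"claw":0.36},{"dx":0.28,"dy":-0.18,"dz":0.3,"rx":0,"ry":0,"rz":0,"claw":0.36},{"dx":0.29,"dy":-0.18,"dz":0.3,"rx":0,"ry":0,"rz":0,"claw":0.36},{"dx":0,"dy":0,"dz":0.4,"rx":0,"ry":0,"rz":0,"claw":0.36},{"dx":0,"dy":0,"dz":0.4,"rx":0,"ry":0,"rz":0,"claw":0.36},{"dx":0,"dy":0,"dz":0.4,"rx":0,"ry":0,"rz":0,"claw":0.36},{"dx":0,"dy":0,"dz":0.3,"rx":0,"ry":0,"rz":0,"claw":0.36},{"dx":0,"dy":0,"dz":0.22,"rx":0,"ry":0,"rz":0,"claw":0.36},{"dx":0,"dy":0,"dz":0,"rx":0,"ry":0,"rz":0,"claw":0.36}]}}

```text
time_s: 18.6
ee_pos: [0.4621, 0.4619, 0.0256]
eef_rot: [-3.137, 0.004, 1.57]
force: [0.1, -0.3, -0.1]
grip_width: 0.0601
grip_force: 0.0
```

Emit:
{"api": "step_arm", "payload": {"plan": [{"dx":0,"dy":0,"dz":0,"rx":0,"ry":0,"rz":0,"claw":0.8},{"dx":0,"dy":0,"dz":0,"rx":0,"ry":0,"rz":0,"claw":0.8},{"dx":0,"dy":0,"dz":0,"rx":0,"ry":0,"rz":0,"claw":0.8},{"dx":0,"dy":0,"dz":0,"rx":0,"ry":0,"rz":0,"claw":0.8}], "grip_force": 30}}

```text
time_s: 19.0
ee_pos: [0.4639, 0.4634, 0.031]
eef_rot: [3.14, -0.002, 1.569]
force: [-0.9, -0.6, 6.7]
grip_width: 0.0397
grip_force: 30.0
```

Emit:
{"api": "step_arm", "payload": {"plan": [{"dx":0,"dy":0,"dz":-0.2,"rx":0,"ry":0,"rz":0,"claw":0.8},{"dx":0,"dy":0,"dz":-0.35,"rx":0,"ry":0,"rz":0,"claw":0.8},{"dx":0,"dy":0,"dz":-0.35,"rx":0,"ry":0,"rz":0,"claw":0.8},{"dx":-0.34,"dy":0.16,"dz":0,"rx":0,"ry":0,"rz":0,"claw":0.8},{"dx":-0.34,"dy":0.16,"dz":0,"rx":0,"ry":0,"rz":0,"claw":0.8},{"dx":-0.34,"dy":0.16,"dz":0,"rx":0,"ry":0,"rz":0,"claw":0.8},{"dx":-0.34,"dy":0.16,"dz":0,"rx":0,"ry":0,"rz":0,"claw":0.8},{"dx":-0.34,"dy":0.16,"dz":0,"rx":0,"ry":0,"rz":0,"claw":0.8},{"dx":-0.3,"dy":0.18,"dz":0,"rx":0,"ry":0,"rz":0,"claw":0.8},{"dx":0,"dy":0,"dz":0,"rx":0,"ry":0,"rz":0,"claw":0.8}]}}

```text
time_s: 20.0
ee_pos: [0.5626, 0.2593, 0.1196]
eef_rot: [3.141, 0.001, 1.565]
force: [-0.0, 1.0, -2.1]
grip_width: 0.0396
grip_force: 30.0
```

Emit:
{"api": "step_arm", "payload": {"plan": [{"dx":0,"dy":0,"dz":0.25,"rx":0,"ry":0,"rz":0,"claw":0.8},{"dx":0,"dy":0,"dz":0.2,"rx":0,"ry":0,"rz":0,"claw":0.8},{"dx":0,"dy":0,"dz":0,"rx":0,"ry":0,"rz":0,"claw":0.8},{"dx":0,"dy":0,"dz":0,"rx":0,"ry":0,"rz":0,"claw":0.8}]}}

```text
time_s: 20.4
ee_pos: [0.5609, 0.2632, 0.075]
eef_rot: [-3.141, 0.0, 1.57]
force: [0.0, 0.1, -2.3]
grip_width: 0.0397
grip_force: 30.0
```

Emit:
{"api": "step_arm", "payload": {"plan": [{"dx":0,"dy":0,"dz":0.08,"rx":0,"ry":0,"rz":0,"claw":0.8},{"dx":0,"dy":0,"dz":0.04,"rx":0,"ry":0,"rz":0,"claw":0.8},{"dx":0,"dy":0,"dz":0.02,"rx":0,"ry":0,"rz":0,"claw":0.8},{"dx":0,"dy":0,"dz":0,"rx":0,"ry":0,"rz":0,"claw":0.8},{"dx":0,"dy":0,"dz":0,"rx":0,"ry":0,"rz":0,"claw":0.8}]}}

```text
time_s: 20.9
ee_pos: [0.5611, 0.2628, 0.0607]
eef_rot: [3.141, -0.0, 1.569]
force: [0.7, -1.2, -2.6]
grip_width: 0.0401
grip_force: 30.0
```

Emit:
{"api": "step_arm", "payload": {"plan": [{"dx":0,"dy":0,"dz":0.01,"rx":0,"ry":0,"rz":0,"claw":0.8},{"dx":0,"dy":0,"dz":0,"rx":0,"ry":0,"rz":0,"claw":0.4},{"dx":0,"dy":0,"dz":0,"rx":0,"ry":0,"rz":0,"claw":0.4},{"dx":0,"dy":0,"dz":0,"rx":0,"ry":0,"rz":0,"claw":0.4},{"dx":0,"dy":0,"dz":-0.3,"rx":0,"ry":0,"rz":0,"claw":0.4},{"dx":0,"dy":0,"dz":-0.4,"rx":0,"ry":0,"rz":0,"claw":0.4},{"dx":0,"dy":0,"dz":-0.4,"rx":0,"ry":0,"rz":0,"claw":0.4},{"dx":0,"dy":0,"dz":-0.4,"rx":0,"ry":0,"rz":0,"claw":0.4},{"dx":0,"dy":0,"dz":-0.4,"rx":0,"ry":0,"rz":0,"claw":0.4},{"dx":0,"dy":0,"dz":-0.4,"rx":0,"ry":0,"rz":0,"claw":0.4}]}}

```text
time_s: 21.9
ee_pos: [0.5607, 0.2627, 0.2915]
eef_rot: [3.141, -0.0, 1.569]
force: [0.3, 0.1, -0.5]
grip_width: 0.0561
grip_force: 0.0
```

Emit:
{"api": "step_arm", "payload": {"plan": [{"dx":-0.4,"dy":-0.03,"dz":-0.1,"rx":0,"ry":0,"rz":0,"claw":0.4},{"dx":-0.4,"dy":-0.03,"dz":-0.1,"rx":0,"ry":0,"rz":0,"claw":0.4},{"dx":-0.4,"dy":-0.03,"dz":-0.1,"rx":0,"ry":0,"rz":0,"claw":0.4},{"dx":-0.4,"dy":-0.03,"dz":-0.1,"rx":0,"ry":0,"rz":0,"claw":0.4},{"dx":-0.4,"dy":-0.03,"dz":-0.1,"rx":0,"ry":0,"rz":0,"claw":0.4},{"dx":0,"dy":0,"dz":0,"rx":0,"ry":0,"rz":0,"claw":0.4}]}}

```text
time_s: 22.5
ee_pos: [0.5457, 0.0592, 0.3413]
eef_rot: [3.139, 0.0, 1.565]
force: [0.1, 0.2, 0.1]
grip_width: 0.056
grip_force: 0.0
```

```bash
python3 wt.py w4.png; python3 leaf.py
```

```text
[0.5457 0.0592 0.3413] [3.1387e+00 5.0000e-04 1.5653e+00]
[314.2, 3.6, 351.8, 55.3] 0.74 (array([561.1, 238.8]), array([39.8, 41.9]), 89.8) 0.06262865298781296
522 (array([556.4, 260.6]), array([ 86.6, 137.3]), 89.5) [-0.01039092  0.00449031  0.99993593] [0.02653893 0.03110869 0.03589563]
```

Emit:
{"api": "step_arm", "payload": {"plan": [{"dx":-0.45,"dy":-0.03,"dz":0,"rx":0,"ry":0,"rz":0,"claw":0.4},{"dx":-0.45,"dy":-0.03,"dz":0,"rx":0,"ry":0,"rz":0,"claw":0.4},{"dx":-0.45,"dy":-0.03,"dz":0,"rx":0,"ry":0,"rz":0,"claw":0.4},{"dx":-0.45,"dy":-0.03,"dz":0,"rx":0,"ry":0,"rz":0,"claw":0.4},{"dx":-0.45,"dy":-0.03,"dz":0,"rx":0,"ry":0,"rz":0,"claw":0.4},{"dx":-0.45,"dy":0,"dz":0,"rx":0,"ry":0,"rz":0,"claw":0.4},{"dx":-0.44,"dy":0,"dz":0,"rx":0,"ry":0,"rz":0,"claw":0.4},{"dx":0,"dy":0,"dz":0,"rx":0,"ry":0,"rz":0,"claw":0.4},{"dx":0,"dy":0,"dz":0,"rx":0,"ry":0,"rz":0,"claw":0.4}]}}

```text
time_s: 23.55
ee_pos: [0.5306, -0.2507, 0.3385]
eef_rot: [-3.14, -0.001, 1.569]
force: [0.4, 0.9, 0.2]
grip_width: 0.0565
grip_force: 0.0
```

```bash
cat > sp.py <<'E'
from h import *
import sys
c,o,W=wrist(sys.argv[1]); print(o['ee_pos'].round(4),o['eef_rot'].round(4)); hsv=cv2.cvtColor(c['img'],cv2.COLOR_RGB2HSV)
Z=np.nan_to_num(W[:,:,2],nan=-1); m=((Z>.015)&(Z<.034)).astype(np.uint8)
n,l,s,ct=cv2.connectedComponentsWithStats(m,connectivity=4)
for i in range(1,n):
    if s[i,4]>300: p=W[l==i]; print(ct[i].round(),s[i,4],rect(p),np.median(p[:,2]).round(4),hsv[l==i].mean(0).round())
E
python3 sp.py w5.png
```

```text
[ 0.5306 -0.2507  0.3385] [-3.1405e+00 -9.0000e-04  1.5691e+00]
[359.  12.] 2836 (array([551.3, -51.1]), array([ 25.3, 318.5]), 0.1) 0.0277 [71.  8. 72.]
[546.  31.] 339 (array([761.6, -68.8]), array([21.9, 66.5]), 150.6) 0.0269 [ 39. 194.  61.]
[618.  36.] 382 (array([833.8, -72.2]), array([ 8.3, 62.5]), 175.6) 0.0228 [ 67.  28. 137.]
[452. 132.] 2686 (array([ 676.2, -169.2]), array([ 28.9, 105. ]), 95.8) 0.0214 [ 14. 162. 126.]
[320. 140.] 2534 (array([ 532.4, -177.2]), array([ 28. , 104.8]), 95.3) 0.0213 [ 14. 162. 129.]
[197. 141.] 2619 (array([ 396.9, -178.7]), array([ 28.4, 105.2]), 82.3) 0.021 [ 14. 163. 123.]
[256. 145.] 1815 (array([ 462.1, -182.4]), array([28.2, 74.5]), 90.9) 0.0212 [ 14. 163. 126.]
[387. 147.] 1833 (array([ 605.9, -184.1]), array([28.2, 75.1]), 83.6) 0.0214 [ 14. 161. 129.]
[395. 264.] 1391 (array([ 620.5, -319.6]), array([28.4, 70.9]), 92.1) 0.0215 [ 14. 161. 128.]
[153. 271.] 1550 (array([ 334.3, -325.9]), array([29. , 75.4]), 87.0) 0.021 [ 14. 164. 122.]
[216. 275.] 1413 (array([ 408.5, -332.8]), array([28.6, 75.3]), 90.1) 0.0212 [ 14. 162. 124.]
[302. 319.] 1362 (array([ 509.4, -388. ]), array([28.2, 75.8]), 71.0) 0.0213 [165.  92. 211.]
[181. 354.] 488 (array([ 352.5, -435.6]), array([24.5, 54.3]), 57.1) 0.0212 [169.  91. 205.]
```

View pics/w5.png

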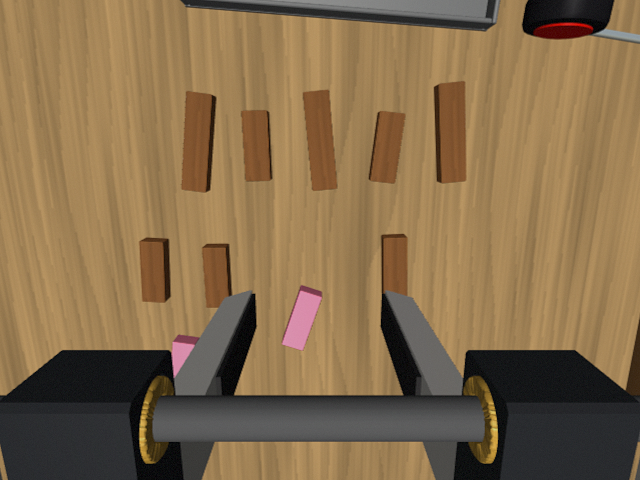

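Three long spacers: (0.676,-0.169) at 95.8°, (0.532,-0.177) at 95.3° and (0.397,-0.179) at 82.3°. I'll take the farthest first.

Emit:
{"api": "step_arm", "payload": {"plan": [{"dx":0.2,"dy":0.36,"dz":0.25,"rx":0,"ry":0,"rz":0,"claw":0.5},{"dx":0.2,"dy":0.36,"dz":0.25,"rx":0,"ry":0,"rz":0,"claw":0.5},{"dx":0.2,"dy":0.37,"dz":0.25,"rx":0,"ry":0,"rz":0,"claw":0.5},{"dx":0.21,"dy":0.37,"dz":0.25,"rx":0,"ry":0,"rz":0,"claw":0.5},{"dx":0,"dy":0,"dz":0.4,"rx":0,"ry":0,"rz":-0.064,"claw":0.5},{"dx":0,"dy":0,"dz":0.4,"rx":0,"ry":0,"rz":0,"claw":0.5},{"dx":0,"dy":0,"dz":0.4,"rx":0,"ry":0,"rz":0,"claw":0.5},{"dx":0,"dy":0,"dz":0.4,"rx":0,"ry":0,"rz":0,"claw":0.5},{"dx":0,"dy":0,"dz":0,"rx":0,"ry":0,"rz":0,"claw":0.5},{"dx":0,"dy":0,"dz":0,"rx":0,"ry":0,"rz":0,"claw":0.5}], "grip_force": 25}}

```text
time_s: 24.6
ee_pos: [0.6769, -0.169, 0.0807]
eef_rot: [3.141, 0.0, 1.671]
force: [-0.5, -0.1, 1.2]
grip_width: 0.047
grip_force: 0.0
```

```bash
python3 - <<'E'
from h import *
c=snap('scene'); W=pts(c); Z=np.nan_to_num(W[:,:,2],nan=-1)
k=np.zeros(Z.shape,bool); k[190:330,250:390]=1
p=W[k&(Z>0.022)&(Z<.036)&(W[:,:,1]>-.08)&(W[:,:,1]<.125)]
print(rect(p), np.median(p[:,2]))
E
```

```text
(array([592. ,  22.6]), array([155.8, 396.2]), 174.8) 0.0302434096073233
```

Emit:
{"api": "step_arm", "payload": {"plan": [{"dx":0,"dy":0,"dz":0.3,"rx":0,"ry":0,"rz":0,"claw":0.5},{"dx":0,"dy":0,"dz":0.3,"rx":0,"ry":0,"rz":0,"claw":0.5},{"dx":0,"dy":0,"dz":0,"rx":0,"ry":0,"rz":0,"claw":0.5},{"dx":0,"dy":0,"dz":0,"rx":0,"ry":0,"rz":0,"claw":0.9},{"dx":0,"dy":0,"dz":0,"rx":0,"ry":0,"rz":0,"claw":0.9},{"dx":0,"dy":0,"dz":0,"rx":0,"ry":0,"rz":0,"claw":0.9},{"dx":0,"dy":0,"dz":0,"rx":0,"ry":0,"rz":0,"claw":0.9}], "grip_force": 25}}

```text
time_s: 25.35
ee_pos: [0.6771, -0.1705, 0.0216]
eef_rot: [3.139, 0.001, 1.67]
force: [-1.3, 1.7, 7.5]
grip_width: 0.0278
grip_force: 25.0
```

Emit:
{"api": "step_arm", "payload": {"plan": [{"dx":0,"dy":0,"dz":-0.2,"rx":0,"ry":0,"rz":0,"claw":0.9},{"dx":0,"dy":0,"dz":-0.3,"rx":0,"ry":0,"rz":0,"claw":0.9},{"dx":0,"dy":0,"dz":-0.3,"rx":0,"ry":0,"rz":0.055,"claw":0.9},{"dx":0,"dy":0,"dz":0,"rx":0,"ry":0,"rz":0.055,"claw":0.9},{"dx":0,"dy":0,"dz":0,"rx":0,"ry":0,"rz":0,"claw":0.9}]}}

```text
time_s: 25.85
ee_pos: [0.6767, -0.1705, 0.1011]
eef_rot: [3.139, 0.001, 1.496]
force: [0.4, -0.0, -0.6]
grip_width: 0.0275
grip_force: 25.0
```

Emit:
{"api": "step_arm", "payload": {"plan": [{"dx":0.37,"dy":-0.09,"dz":0,"rx":0,"ry":0,"rz":0,"claw":0.9},{"dx":0.37,"dy":-0.09,"dz":0,"rx":0,"ry":0,"rz":0,"claw":0.9},{"dx":0.37,"dy":-0.09,"dz":0,"rx":0,"ry":0,"rz":0,"claw":0.9},{"dx":0.37,"dy":-0.09,"dz":0,"rx":0,"ry":0,"rz":0,"claw":0.9},{"dx":0.37,"dy":-0.09,"dz":0,"rx":0,"ry":0,"rz":0,"claw":0.9},{"dx":0,"dy":0,"dz":0,"rx":0,"ry":0,"rz":0,"claw":0.9},{"dx":0,"dy":0,"dz":0,"rx":0,"ry":0,"rz":0,"claw":0.9}]}}

```text
time_s: 26.55
ee_pos: [0.6449, 0.0179, 0.0992]
eef_rot: [-3.141, 0.0, 1.5]
force: [-0.2, 0.3, -0.5]
grip_width: 0.028
grip_force: 25.0
```

```bash
python3 sp.py w6.png
```

```text
[0.6449 0.0179 0.0992] [-3.1409e+00  2.0000e-04  1.5003e+00]
[311. 186.] 7345 (array([623. ,  78.8]), array([114.7, 268. ]), 148.0) 0.0288 [ 65.  10. 112.]
[529. 193.] 464 (array([770.5,  56.7]), array([24.3, 67.2]), 22.4) 0.0281 [ 47. 153.  75.]
[537. 348.] 1201 (array([775.5, -41.1]), array([ 7.3, 67.9]), 177.8) 0.0251 [ 21. 213. 108.]
[ 53. 380.] 1936 (array([472.3, -42. ]), array([ 6. , 72.6]), 175.7) 0.0256 [72.  6. 86.]
```

View pics/w6.png

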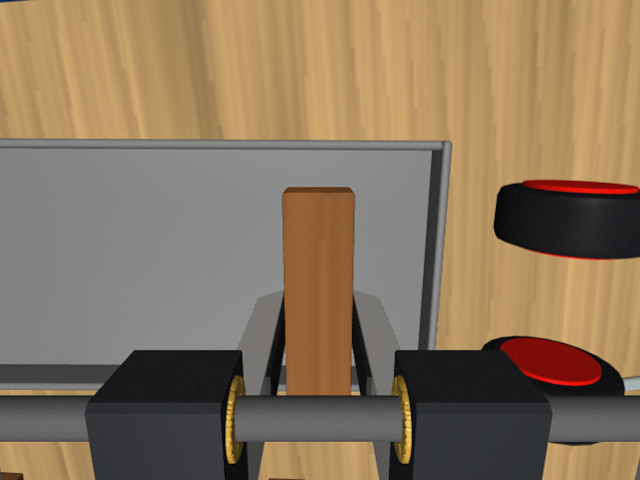

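Spacer aligned with the tray, and clear of its walls and the ear defenders (cups at about (560,215) and (545,370)). Lowering.

Emit:
{"api": "step_arm", "payload": {"plan": [{"dx":0,"dy":0,"dz":0.25,"rx":0,"ry":0,"rz":0,"claw":0.9},{"dx":0,"dy":0,"dz":0.25,"rx":0,"ry":0,"rz":0,"claw":0.9},{"dx":0,"dy":0,"dz":0.15,"rx":0,"ry":0,"rz":0,"claw":0.9},{"dx":0,"dy":0,"dz":0.06,"rx":0,"ry":0,"rz":0,"claw":0.9},{"dx":0,"dy":0,"dz":0,"rx":0,"ry":0,"rz":0,"claw":0.9},{"dx":0,"dy":0,"dz":0,"rx":0,"ry":0,"rz":0,"claw":0.9},{"dx":0,"dy":0,"dz":0,"rx":0,"ry":0,"rz":0,"claw":0.5},{"dx":0,"dy":0,"dz":0,"rx":0,"ry":0,"rz":0,"claw":0.5}]}}

```text
time_s: 27.4
ee_pos: [0.6455, 0.0174, 0.0293]
eef_rot: [3.14, -0.0, 1.497]
force: [0.3, 0.0, 0.4]
grip_width: 0.0406
grip_force: 0.0
```

Emit:
{"api": "step_arm", "payload": {"plan": [{"dx":0,"dy":0,"dz":0,"rx":0,"ry":0,"rz":0,"claw":0.5},{"dx":0,"dy":0,"dz":-0.3,"rx":0,"ry":0,"rz":0,"claw":0.5},{"dx":0,"dy":0,"dz":-0.4,"rx":0,"ry":0,"rz":0,"claw":0.5},{"dx":0,"dy":0,"dz":-0.3,"rx":0,"ry":0,"rz":0,"claw":0.5},{"dx":0,"dy":0,"dz":0,"rx":0,"ry":0,"rz":-0.048,"claw":0.5},{"dx":0,"dy":0,"dz":0,"rx":0,"ry":0,"rz":0,"claw":0.5}]}}

```text
time_s: 28.0
ee_pos: [0.6453, 0.0174, 0.1295]
eef_rot: [3.14, 0.0, 1.574]
force: [-0.0, -0.7, -1.0]
grip_width: 0.0471
grip_force: 0.0
```

Emit:
{"api": "step_arm", "payload": {"plan": [{"dx":-0.39,"dy":-0.225,"dz":0,"rx":0,"ry":0,"rz":0,"claw":0.5},{"dx":-0.39,"dy":-0.225,"dz":0,"rx":0,"ry":0,"rz":0,"claw":0.5},{"dx":-0.39,"dy":-0.225,"dz":0,"rx":0,"ry":0,"rz":0,"claw":0.5},{"dx":-0.39,"dy":-0.225,"dz":0,"rx":0,"ry":0,"rz":0,"claw":0.5},{"dx":-0.38,"dy":-0.225,"dz":0,"rx":0,"ry":0,"rz":0,"claw":0.5},{"dx":0,"dy":0,"dz":0.25,"rx":0,"ry":0,"rz":-0.056,"claw":0.5},{"dx":0,"dy":0,"dz":0.25,"rx":0,"ry":0,"rz":0,"claw":0.5},{"dx":0,"dy":0,"dz":0,"rx":0,"ry":0,"rz":0,"claw":0.5},{"dx":0,"dy":0,"dz":0,"rx":0,"ry":0,"rz":0,"claw":0.5}]}}

```text
time_s: 28.9
ee_pos: [0.5328, -0.1766, 0.0785]
eef_rot: [-3.141, -0.001, 1.659]
force: [-0.3, 0.6, 0.1]
grip_width: 0.0471
grip_force: 0.0
```

Emit:
{"api": "step_arm", "payload": {"plan": [{"dx":0,"dy":0,"dz":0.3,"rx":0,"ry":0,"rz":0,"claw":0.5},{"dx":0,"dy":0,"dz":0.28,"rx":0,"ry":0,"rz":0,"claw":0.5},{"dx":0,"dy":0,"dz":0,"rx":0,"ry":0,"rz":0,"claw":0.5},{"dx":0,"dy":0,"dz":0,"rx":0,"ry":0,"rz":0,"claw":0.9},{"dx":0,"dy":0,"dz":0,"rx":0,"ry":0,"rz":0,"claw":0.9},{"dx":0,"dy":0,"dz":0,"rx":0,"ry":0,"rz":0,"claw":0.9},{"dx":0,"dy":0,"dz":0,"rx":0,"ry":0,"rz":0,"claw":0.9}], "grip_force": 25}}

```text
time_s: 29.6
ee_pos: [0.5335, -0.1769, 0.0219]
eef_rot: [3.14, 0.001, 1.66]
force: [-1.0, 1.2, 7.0]
grip_width: 0.0276
grip_force: 25.0
```

Emit:
{"api": "step_arm", "payload": {"plan": [{"dx":0,"dy":0,"dz":-0.2,"rx":0,"ry":0,"rz":0,"claw":0.9},{"dx":0,"dy":0,"dz":-0.3,"rx":0,"ry":0,"rz":0,"claw":0.9},{"dx":0,"dy":0,"dz":-0.3,"rx":0,"ry":0,"rz":0.053,"claw":0.9},{"dx":0,"dy":0,"dz":0,"rx":0,"ry":0,"rz":0.053,"claw":0.9},{"dx":0,"dy":0,"dz":0,"rx":0,"ry":0,"rz":0,"claw":0.9}]}}

```text
time_s: 30.1
ee_pos: [0.5332, -0.1769, 0.1017]
eef_rot: [3.14, 0.001, 1.492]
force: [0.1, 0.5, -0.1]
grip_width: 0.0277
grip_force: 25.0
```

Emit:
{"api": "step_arm", "payload": {"plan": [{"dx":0.4,"dy":0.015,"dz":0,"rx":0,"ry":0,"rz":0,"claw":0.9},{"dx":0.4,"dy":0.015,"dz":0,"rx":0,"ry":0,"rz":0,"claw":0.9},{"dx":0.4,"dy":0.015,"dz":0,"rx":0,"ry":0,"rz":0,"claw":0.9},{"dx":0.4,"dy":0.015,"dz":0,"rx":0,"ry":0,"rz":0,"claw":0.9},{"dx":0.42,"dy":0.015,"dz":0,"rx":0,"ry":0,"rz":0,"claw":0.9},{"dx":0,"dy":0,"dz":0,"rx":0,"ry":0,"rz":0,"claw":0.9},{"dx":0,"dy":0,"dz":0.15,"rx":0,"ry":0,"rz":0,"claw":0.9},{"dx":0,"dy":0,"dz":0.15,"rx":0,"ry":0,"rz":0,"claw":0.9},{"dx":0,"dy":0,"dz":0,"rx":0,"ry":0,"rz":0,"claw":0.9}]}}

```text
time_s: 31.0
ee_pos: [0.5546, 0.0237, 0.0684]
eef_rot: [-3.138, 0.0, 1.496]
force: [-0.5, 0.0, -0.2]
grip_width: 0.0274
grip_force: 25.0
```

Emit:
{"api": "step_arm", "payload": {"plan": [{"dx":0,"dy":0,"dz":0.25,"rx":0,"ry":0,"rz":0,"claw":0.9},{"dx":0,"dy":0,"dz":0.13,"rx":0,"ry":0,"rz":0,"claw":0.9},{"dx":0,"dy":0,"dz":0.06,"rx":0,"ry":0,"rz":0,"claw":0.9},{"dx":0,"dy":0,"dz":0,"rx":0,"ry":0,"rz":0,"claw":0.9},{"dx":0,"dy":0,"dz":0,"rx":0,"ry":0,"rz":0,"claw":0.9},{"dx":0,"dy":0,"dz":0,"rx":0,"ry":0,"rz":0,"claw":0.5},{"dx":0,"dy":0,"dz":0,"rx":0,"ry":0,"rz":0,"claw":0.5},{"dx":0,"dy":0,"dz":0,"rx":0,"ry":0,"rz":0,"claw":0.5}]}}

```text
time_s: 31.8
ee_pos: [0.556, 0.024, 0.0266]
eef_rot: [3.141, 0.0, 1.494]
force: [-0.8, 0.0, 0.7]
grip_width: 0.0461
grip_force: 0.0
```

Emit:
{"api": "step_arm", "payload": {"plan": [{"dx":0,"dy":0,"dz":-0.3,"rx":0,"ry":0,"rz":0,"claw":0.5},{"dx":0,"dy":0,"dz":-0.4,"rx":0,"ry":0,"rz":0,"claw":0.5},{"dx":0,"dy":0,"dz":-0.3,"rx":0,"ry":0,"rz":0,"claw":0.5},{"dx":-0.36,"dy":-0.24,"dz":0,"rx":0,"ry":0,"rz":0,"claw":0.5},{"dx":-0.36,"dy":-0.24,"dz":0,"rx":0,"ry":0,"rz":0,"claw":0.5},{"dx":-0.36,"dy":-0.24,"dz":0,"rx":0,"ry":0,"rz":0,"claw":0.5},{"dx":-0.36,"dy":-0.24,"dz":0,"rx":0,"ry":0,"rz":0,"claw":0.5},{"dx":-0.36,"dy":-0.24,"dz":0,"rx":0,"ry":0,"rz":0,"claw":0.5},{"dx":-0.34,"dy":-0.23,"dz":0,"rx":0,"ry":0,"rz":0.038,"claw":0.5},{"dx":0,"dy":0,"dz":0,"rx":0,"ry":0,"rz":0,"claw":0.5}]}}

```text
time_s: 32.8
ee_pos: [0.3948, -0.1809, 0.1267]
eef_rot: [3.142, 0.001, 1.428]
force: [-0.1, -0.5, -0.3]
grip_width: 0.0468
grip_force: 0.0
```

```bash
python3 sp.py w7.png
```

```text
[ 0.3948 -0.1809  0.1267] [3.1415e+00 6.0000e-04 1.4284e+00]
[386.   8.] 3439 (array([477.7, -42.5]), array([ 11.1, 175.4]), 174.3) 0.0272 [69.  8. 65.]
[629. 222.] 2365 (array([ 595.5, -182.8]), array([15.3, 75.9]), 88.4) 0.0211 [ 14. 167. 107.]
[320. 248.] 6706 (array([ 396.2, -178.4]), array([ 28.1, 105.2]), 82.4) 0.0213 [ 14. 162. 127.]
[420. 241.] 5000 (array([ 461.4, -181.6]), array([28.7, 74.8]), 91.2) 0.0214 [ 14. 163. 126.]
[266. 460.] 1462 (array([ 333.1, -333.3]), array([28.3, 41.3]), 87.2) 0.0213 [ 14. 163. 125.]
[367. 460.] 1434 (array([ 407.8, -340.9]), array([28. , 37.5]), 89.9) 0.0215 [ 14. 162. 127.]
```

Emit:
{"api": "step_arm", "payload": {"plan": [{"dx":0.025,"dy":0.015,"dz":0.3,"rx":0,"ry":0,"rz":0,"claw":0.5},{"dx":0,"dy":0,"dz":0.3,"rx":0,"ry":0,"rz":0,"claw":0.5},{"dx":0,"dy":0,"dz":0.3,"rx":0,"ry":0,"rz":0,"claw":0.5},{"dx":0,"dy":0,"dz":0.16,"rx":0,"ry":0,"rz":0,"claw":0.5},{"dx":0,"dy":0,"dz":0,"rx":0,"ry":0,"rz":0,"claw":0.5},{"dx":0,"dy":0,"dz":0,"rx":0,"ry":0,"rz":0,"claw":0.9},{"dx":0,"dy":0,"dz":0,"rx":0,"ry":0,"rz":0,"claw":0.9},{"dx":0,"dy":0,"dz":0,"rx":0,"ry":0,"rz":0,"claw":0.9},{"dx":0,"dy":0,"dz":0,"rx":0,"ry":0,"rz":0,"claw":0.9}], "grip_force": 25}}

```text
time_s: 33.75
ee_pos: [0.3991, -0.176, 0.021]
eef_rot: [3.141, 0.0, 1.434]
force: [1.0, 2.2, 5.2]
grip_width: 0.0277
grip_force: 25.0
```

Emit:
{"api": "step_arm", "payload": {"plan": [{"dx":0,"dy":0,"dz":-0.2,"rx":0,"ry":0,"rz":0,"claw":0.9},{"dx":0,"dy":0,"dz":-0.3,"rx":0,"ry":0,"rz":0,"claw":0.9},{"dx":0,"dy":0,"dz":-0.3,"rx":0,"ry":0,"rz":-0.038,"claw":0.9},{"dx":0,"dy":0,"dz":0,"rx":0,"ry":0,"rz":0,"claw":0.9},{"dx":0,"dy":0,"dz":0,"rx":0,"ry":0,"rz":0,"claw":0.9}]}}

```text
time_s: 34.25
ee_pos: [0.3987, -0.1761, 0.1006]
eef_rot: [3.141, 0.0, 1.493]
force: [-0.2, 1.0, -0.6]
grip_width: 0.0278
grip_force: 25.0
```

Emit:
{"api": "step_arm", "payload": {"plan": [{"dx":0.355,"dy":0.084,"dz":0,"rx":0,"ry":0,"rz":0,"claw":0.9},{"dx":0.355,"dy":0.084,"dz":0,"rx":0,"ry":0,"rz":0,"claw":0.9},{"dx":0.355,"dy":0.084,"dz":0,"rx":0,"ry":0,"rz":0,"claw":0.9},{"dx":0.355,"dy":0.084,"dz":0,"rx":0,"ry":0,"rz":0,"claw":0.9},{"dx":0.355,"dy":0.084,"dz":0,"rx":0,"ry":0,"rz":0,"claw":0.9},{"dx":0.355,"dy":0.084,"dz":0,"rx":0,"ry":0,"rz":0,"claw":0.9},{"dx":0,"dy":0,"dz":0.15,"rx":0,"ry":0,"rz":0,"claw":0.9},{"dx":0,"dy":0,"dz":0.15,"rx":0,"ry":0,"rz":0,"claw":0.9},{"dx":0,"dy":0,"dz":0,"rx":0,"ry":0,"rz":0,"claw":0.9}]}}

```text
time_s: 35.15
ee_pos: [0.4637, 0.0327, 0.0677]
eef_rot: [-3.137, 0.0, 1.494]
force: [-1.1, -0.5, -0.9]
grip_width: 0.0278
grip_force: 25.0
```

Then release, rise and back off to view the tray and binder.

Emit:
{"api": "step_arm", "payload": {"plan": [{"dx":0,"dy":0,"dz":0.25,"rx":0,"ry":0,"rz":0,"claw":0.9},{"dx":0,"dy":0,"dz":0.13,"rx":0,"ry":0,"rz":0,"claw":0.9},{"dx":0,"dy":0,"dz":0.06,"rx":0,"ry":0,"rz":0,"claw":0.9},{"dx":0,"dy":0,"dz":0,"rx":0,"ry":0,"rz":0,"claw":0.9},{"dx":0,"dy":0,"dz":0,"rx":0,"ry":0,"rz":0,"claw":0.9},{"dx":0,"dy":0,"dz":0,"rx":0,"ry":0,"rz":0,"claw":0.5},{"dx":0,"dy":0,"dz":0,"rx":0,"ry":0,"rz":0,"claw":0.5},{"dx":0,"dy":0,"dz":0,"rx":0,"ry":0,"rz":0,"claw":0.5}]}}

```text
time_s: 35.95
ee_pos: [0.4654, 0.0325, 0.0267]
eef_rot: [3.141, -0.0, 1.494]
force: [0.5, -0.0, -0.1]
grip_width: 0.046
grip_force: 0.0
```

Emit:
{"api": "step_arm", "payload": {"plan": [{"dx":0,"dy":0,"dz":-0.3,"rx":0,"ry":0,"rz":0,"claw":0.5},{"dx":0,"dy":0,"dz":-0.4,"rx":0,"ry":0,"rz":0,"claw":0.5},{"dx":0,"dy":0,"dz":-0.4,"rx":0,"ry":0,"rz":0,"claw":0.5},{"dx":0,"dy":0,"dz":-0.4,"rx":0,"ry":0,"rz":0,"claw":0.5},{"dx":0,"dy":0.1,"dz":-0.4,"rx":0,"ry":0,"rz":0,"claw":0.5},{"dx":0,"dy":0.2,"dz":-0.4,"rx":0,"ry":0,"rz":0,"claw":0.5},{"dx":0,"dy":0.2,"dz":-0.4,"rx":0,"ry":0,"rz":0,"claw":0.5},{"dx":0,"dy":0.2,"dz":-0.2,"rx":0,"ry":0,"rz":0,"claw":0.5},{"dx":0,"dy":0,"dz":0,"rx":0,"ry":0,"rz":0,"claw":0.5},{"dx":0,"dy":0,"dz":0,"rx":0,"ry":0,"rz":0,"claw":0.5}]}}

```text
time_s: 36.95
ee_pos: [0.5347, 0.0271, 0.3154]
eef_rot: [-3.14, 0.0, 1.494]
force: [-0.7, 0.4, -0.7]
grip_width: 0.0471
grip_force: 0.0
```

```bash
python3 wt.py w8.png; python3 sp.py w9.png; python3 leaf.py
```

```text
[0.5347 0.0271 0.3154] [-3.1404e+00  1.0000e-04  1.4937e+00]
[310.1, 3.9, 353.2, 13.4] 0.72 (array([560.5, 218.4]), array([ 2.2, 39.3]), 177.7) 0.052932899011062025
[0.5342 0.0272 0.3151] [-3.1394e+00  1.0000e-04  1.4939e+00]
[202.  31.] 6291 (array([434.8, 213.4]), array([61. , 99.8]), 178.5) 0.0177 [ 82.  43. 195.]
[316.  28.] 6076 (array([545.7, 206.9]), array([ 50.8, 126.1]), 175.0) 0.0274 [ 73. 136. 181.]
[513.  39.] 441 (array([750.3, 176. ]), array([27. , 66.7]), 154.0) 0.0248 [ 79. 127.  32.]
[343. 218.] 6050 (array([555.5,  23.4]), array([149.7, 320.8]), 175.6) 0.0285 [68. 11. 96.]
[423. 210.] 2740 (array([646. ,  18.8]), array([ 28.5, 104.8]), 85.7) 0.0265 [ 14. 159. 131.]
[340. 211.] 2548 (array([556.5,  24.2]), array([ 27.9, 103.8]), 85.8) 0.0264 [ 14. 159. 135.]
[255. 213.] 2646 (array([465.4,  29.4]), array([ 28.4, 104.9]), 85.4) 0.0262 [ 14. 162. 131.]
[272. 376.] 899 (array([ 461.8, -169.8]), array([28.2, 52.5]), 91.2) 0.0213 [ 14. 163. 130.]
[404. 465.] 566 (array([ 618.2, -306. ]), array([25.3, 46.5]), 93.4) 0.0217 [ 14. 160. 130.]
[242. 473.] 315 (array([ 408.3, -304.7]), array([22.6, 28.3]), 177.9) 0.0209 [ 14. 166. 121.]
522 (array([555.7, 259.9]), array([ 88.5, 140.6]), 90.2) [-0.00747196  0.00390084  0.99996448] [0.02654852 0.03116493 0.03624893]
```

View pics/w9.png

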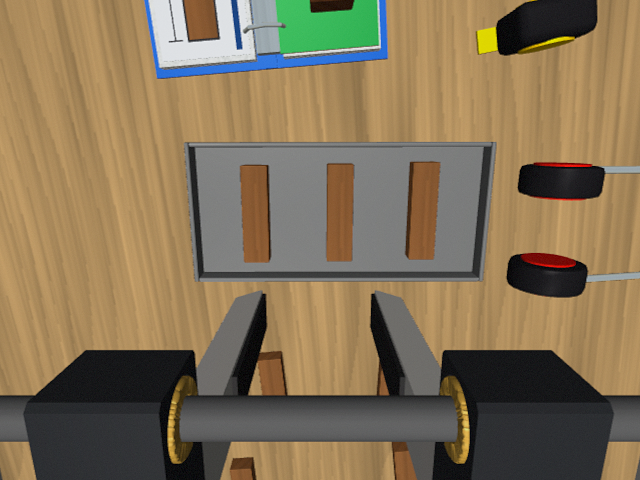

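All three long spacers lie flat in the tray at (255,213), (340,211) and (423,210), tops at 26.5 mm. One last check of the weight and the leaf.

```bash
python3 see.py s9.png; python3 - <<'E'
import cv2
a=cv2.imread('pics/s9.png')[130:300,240:450]
cv2.imwrite('pics/c9.png',cv2.resize(a,None,fx=3.5,fy=3.5,interpolation=cv2.INTER_CUBIC))
E
```

```text
weight_mid [371.3, 186.1, 405.8, 214.3] 0.96 (array([560.9, 259.5]), array([44.5, 82.7]), 88.0) [0.0615 0.0653 0.0685]
leaf_tab [353.5, 179.6, 422.3, 229.6] 0.62 (array([547.6, 277.7]), array([185.5, 211.7]), 136.0) [0.0016 0.0278 0.0657]
leaf_tab [408.1, 244.7, 446.7, 283.2] 0.4 (array([740.9, 213.9]), array([ 94.5, 126.9]), 132.1) [0.0003 0.0143 0.0656]
[0.5348 0.0271 0.3162] [-3.1412  0.      1.4939]
```

View pics/c9.png

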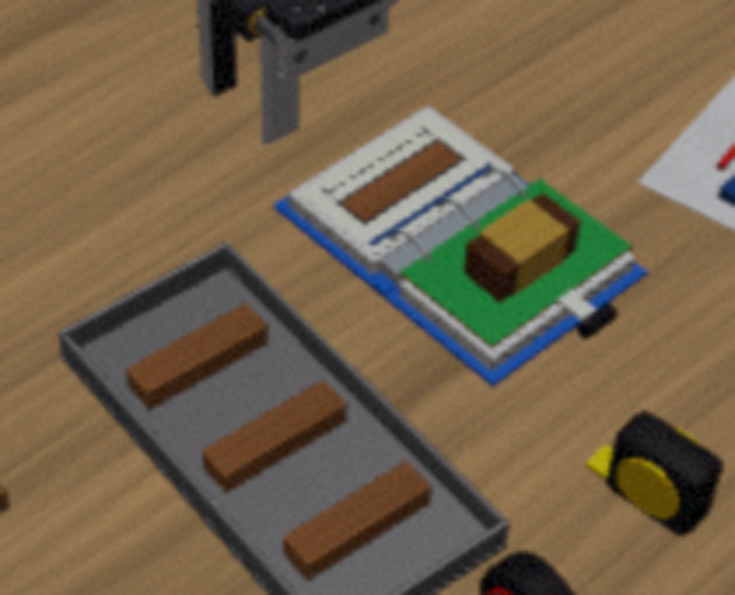

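The leaf is flat and green face up, with the weight flat on it, and the three long spacers are in the tray.

```bash
python3 -c "
from station import hand_in
print(hand_in())"
```

```text
the job is handed in; nothing more can be done
None
```

I handed the job in: the leaf is turned flat, green face up, with the weight laid back flat on it, and all three long spacers the card called for lie flat in the tray; the short spacers stayed out and the bystanders were left alone.

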